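# Refit the vacuum filter and hold its cover down on the seal

## Task

Refit the filters of the clamping table's vacuum filter box: stand the two loose elements from the bench upright in it, one over each free outlet hole so that all three make a straight row, and turn the quarter-turn stud on the box's flange until its oblong head lines up with the slot in the cover. Then swing the cover shut over the stud, press it fully home against its seal, and finish while still holding it pressed down there, so that I can start the pump and lock it; do not let go. Leave the edge trimmer, the tape roll and the adhesive tin where they are.

Things in the scene. Friction and masses are not known exactly. Their poses are not given: they have to be found in the camera images.
- filter_box: Grey steel vacuum filter box, open on top, fixed to the bench. Origin on the bench; x along the row of outlets, y towards the cover's hinge; yaw within 0.25 rad of the world's. Walls 4 mm, 240 mm long in x, rim 85 mm up. Bay inside: x -114 to 114, y -47 to 84, floor 12 mm up. A 6 mm flange level with the rim runs out to y -94. Hose tail and gauge to x 158, below the rim.
- outlet0 (a point): Centre of the -x outlet, a dark 36 mm hole in the bay's floor, free at the start; at x -64, y 18.5, z 12 mm in the box frame. An element must stand over it.
- outlet1 (a point): Centre of the middle outlet, free at the start; at x 0, y 18.5, z 12 mm in the box frame.
- outlet2 (a point): Centre of the +x outlet, at x 64, y 18.5, z 12 mm in the box frame; filter_c already stands on it. Elements standing on neighbouring outlets are 10 mm apart.
- filter_a: Clean filter element: upright cylinder 54 mm in diameter and 60 mm tall, cream pleated paper between black end caps, 60 to 130 g. Origin at the centre of its underside, z up. Starts loose on the bench.
- filter_b: Clean filter element: upright cylinder 54 mm in diameter and 60 mm tall, cream pleated paper between black end caps, 60 to 130 g. Origin at the centre of its underside, z up. Starts loose on the bench.
- filter_c: Clean filter element: upright cylinder 54 mm in diameter and 60 mm tall, cream pleated paper between black end caps, 60 to 130 g. Origin at the centre of its underside, z up. Already stands in the box over outlet2; it stays there.
- stud (a joint): Angle (rad) of the quarter-turn stud about its upright axis, growing clockwise seen from above. 0: head's long side along the box's y, across the slot; 1.571: along the box's x, in line with the slot. Starts at 0.1 to 0.75, stops at -0.2 and 1.95, none at 1.571; stiff (0.06 N m), stays where left. The cover drops over it only within about 0.24 rad of 1.571.
- stud_head (a point): Centre of the stud's steel head, a bar 34 mm long, 10 mm wide and 18 mm tall, on the stud's axis, at x 0, y -68, z 106 mm in the box frame. The head's underside is 12 mm above the flange, on a post of 9 mm diameter; its sides are free for the fingers.
- cover (a joint): Angle (rad) of the cover: 0 shut and fully home, 1.571 upright, more leaning outwards (box +y). Starts open at 1.60 to 1.80, stop at 1.90. A stiff hinge (0.35 N m) keeps it where it is left. The last 0.03 rad squeeze a springy seal: pressed near the slot it goes home at about 11 N; let go, it springs up by about 0.025. Home reads below 0.008 (with noise).
- cover_hinge (a point): Middle of the cover's hinge line, which runs along the box's x, at y 90, z 89 mm in the box frame.
- cover_slot (a point): Centre of the slot in the cover, on its outer face (upper when shut). Cover: 5 mm aluminium plate, 236 mm along the hinge, reaching 4 to 182 mm from the hinge line, inner face level with that line, 0.35 kg. Slot: 40 mm along the hinge by 18 mm, centred 158 mm from the hinge line; when shut the head stands 21 mm proud through it.
- trimmer: Bystander: air edge trimmer lying on the bench, aluminium barrel and guide with dark knobs, 215 mm long along its x, 52 mm wide, 72 mm tall; origin on the bench under its middle.
- tape_roll: Bystander: roll of pale green masking tape lying flat, 100 mm in diameter, 24 mm tall; origin at the centre of its underside.
- adhesive_tin: Bystander: steel tin of contact adhesive, 84 mm in diameter, 105 mm tall; origin at the centre of its underside.

How it is judged:
By the outcome, as a careful person would: the job done as asked, in the order asked, and still so for the second after the job is handed in, while the arm keeps its last pose, push and grip.
It also fails if it takes over 72 s, if anything falls off the work surface, if the arm or the gripper's body presses on something with over 40 N, if the wrist force passes 120 N, or if a joint passes its speed limit or range.

## Robot

A 6-joint arm with a two-finger parallel gripper is mounted at the origin on the work surface. World frame = base frame: x ahead of the robot, y to its left, z up, the work surface at z = 0. Lengths are in mm, angles in rad, forces in N, time in s.
With the tool pointing down it reaches from about 400 to 925 mm from the base axis. Payload 12.5 kg.
Tool frame: the origin (TCP) lies on the mounting face of the last link; the fingertips stand 190 mm ahead of it and the grasp point (between the pads) lies 171 mm ahead of it; x points along the fingers, y is the direction in which the jaws open and shut, and the axes are right-handed (so a half turn about x gives the same grasp; the last joint's range is limited). The gripper opens to 95 mm and grips with 3 to 60 N. Pads are 20 mm wide; open, the fingers measure 119 mm over their backs; the gripper's body (75 mm by 180 mm) begins 59 mm behind the grasp point.
Start: joints at [-1.455, 0.491, 1.559, -0, 1.092, -0.106], TCP at [137.511, -609.685, 404.761] pointing down, gripper open.
Joint ranges: [-3.1, 3.1], [-0.84, 2.19], [0.05, 2.79], [-1.13, 4.28], [0.06, 2.93], [-2.69, 2.69]. Speed limits (rad/s): [2.22, 2.22, 2.79, 3.14, 3.14, 3.14].

## Interface

Orientations are given as [roll, pitch, yaw] about the fixed x, y, z axes, in that order (R = Rz(yaw) Ry(pitch) Rx(roll)).
In Python, from cell import env, eyes gives the robot as it stands. The module is installed in compiled form; this text tells all that it offers.
- The arm moves only by the tool jog_arm, never from a script. Its argument "deltas" is one flat list of numbers, 7 for each row, row after row: the shift along the tool's x, y, z in mm, then the turn, a rotation vector about the tool's x, y, z in rad, then the opening, from 0 (shut) to 1 (fully open). A call has 1 to 10 rows; each row shifts and turns the pose as measured when the row begins, along the tool's axes as they then stand; what a row does not reach is not made up. A row lasts 1/8 s, in which the tool goes at most 62.5 mm and 10.7 degrees, less where a joint would pass 70% of its speed; a pose out of reach is approached as far as the arm can. A call is refused whole if a number of a shift passes 62.5 or a number of a turn 0.188, either way. A call with a gripper value outside its range is refused whole. The fingers move at their own pace and stop on an object; the grip force is fixed at half the most. Time passes only in rows, so rows that do not move let the fingers close. It gives the time, the measured TCP pose, the force and the opening at its end, in the units of the state.
- env.state(): the state, without advancing time (a new reading comes with each control period).
- eyes.read_camera(name): name is "side" or "top" or "wrist"; returns a dict with "image" (480x640x3 uint8, red, green, blue), "fovy" (degrees; the focal length in pixels is half the picture's height over the tangent of half this angle, whatever the lens; pixels are square), "cx", "cy" (the principal point, pixels), "dist" ([k1, k2, p1, p2, k3] as OpenCV has them; the pictures are not rectified), "world_from_camera" (4x4, takes a point from camera to world coordinates). Camera axes: x right, y up, looking along -z (the intrinsics and any distortion apply to the point x, -y, -z); pixel columns grow to the right and rows downward; lengths in mm; the calibration is good to about 2 mm. A picture is of the moment at which its call begins. There is no depth.
- env.job_done(): hands the job in, once; it reports no verdict.
The state is a dict: "t": time; "joints": joint angles; "qvel": joint speeds; "tau": joint torques, N m; "eef_pos": TCP position; "tcp_rot": TCP orientation; "ft_force": force on the tool from outside, world axes, zero at the start; "moment": the same for the moment, N m; "opening": opening from 0.0 (shut) to 1.0 (fully open).
Only numpy, scipy, OpenCV 4.12 (cv2) and the standard library are available. Lean on these libraries where they do the work, as an engineer would, in place of code of your own. Each camera call takes 0.05 s, during which the arm holds its last target.

## Working session

There is one attempt and no reset: what is moved stays moved. The work goes in short steps, Python scripts to look and compute and a tool call to move; the robot and the scene stay as the last step left them, time stands still between calls to the robot, and variables do not carry over. Pictures are saved under pics/ and viewed, and the job is handed in when it is done.

Besides the shell and the picture viewer there is one more tool, called after ">>>" as name(argument=value, ...) on one line, values as JSON. jog_arm: Moves the arm, as the interface text tells. Its arguments: {"type":"object","properties":{"deltas":{"type":"array","items":{"type":"number"}}},"required":["deltas"]}

```bash
mkdir -p pics; ls
cat > h.py <<'E'
import numpy as np, cv2
from cell import env, eyes
def shot(n,f):
    c=eyes.read_camera(n); cv2.imwrite('pics/'+f,c['image'][:,:,::-1]); np.save('pics/'+f+'.npy',c,allow_pickle=True); return c
E
python3 - <<'E'
from h import *
print(env.state())
for n in ['side','top','wrist']:
    c=shot(n,n+'0.png'); print(n,c['fovy'],c['cx'],c['cy'],c['dist'],np.round(c['world_from_camera'],3).tolist())
E
```

```text
pics
{'t': 0.0, 'joints': array([-1.45461630e+00,  4.91592220e-01,  1.55940683e+00, -2.43943800e-05,
        1.09167283e+00, -1.05587195e-01]), 'qvel': array([ 8.96465794e-05, -1.03799700e-03, -2.76933278e-04, -1.40687279e-03,
        7.21906837e-04,  1.14234701e-03]), 'tau': array([ 2.79886110e-03, -6.12631845e+01, -2.58179712e+01,  6.93554711e-02,
        4.82566771e-02, -1.06624213e-04]), 'eef_pos': array([ 137.49813475, -609.67644802,  404.15601512]), 'tcp_rot': array([-1.65633891,  1.56971689,  1.70703222]), 'ft_force': array([-0.44583896, -0.21962698, -0.83201953]), 'moment': array([-0.0123387 ,  0.00393468,  0.05410666]), 'opening': 0.9989221054619212}
side 51.50786802804448 320.47145775734487 243.91892493894215 [-0.09165862  0.          0.          0.          0.        ] [[-0.934, 0.275, -0.226, 351.539], [-0.356, -0.694, 0.626, 672.657], [0.015, 0.666, 0.746, 953.558], [0.0, 0.0, 0.0, 1.0]]
top 53.643208070772545 312.66563016199393 242.13651394751008 [-0.09644915  0.          0.          0.          0.        ] [[0.001, 0.991, -0.136, 504.841], [-1.0, 0.003, 0.009, -22.713], [0.009, 0.136, 0.991, 1126.054], [0.0, 0.0, 0.0, 1.0]]
wrist 66.69067619870385 318.6896915810101 241.4669112692302 [-0.04447824  0.          0.          0.          0.        ] [[0.22, 0.942, 0.253, 209.644], [-0.975, 0.213, 0.057, -593.763], [-0.0, -0.26, 0.966, 384.065], [0.0, 0.0, 0.0, 1.0]]
```

View pics/side0.png

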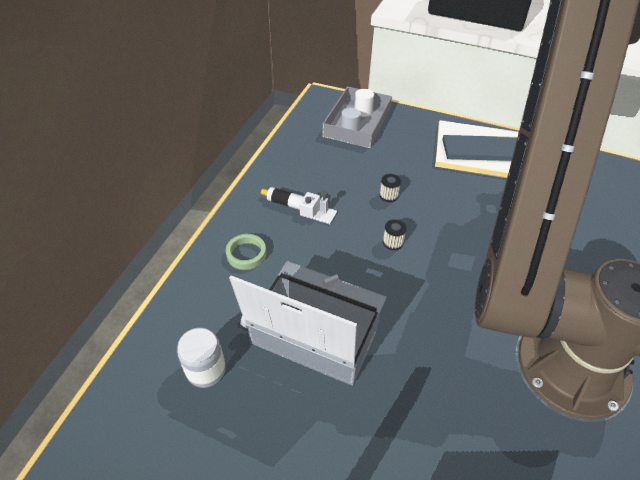

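View pics/top0.png

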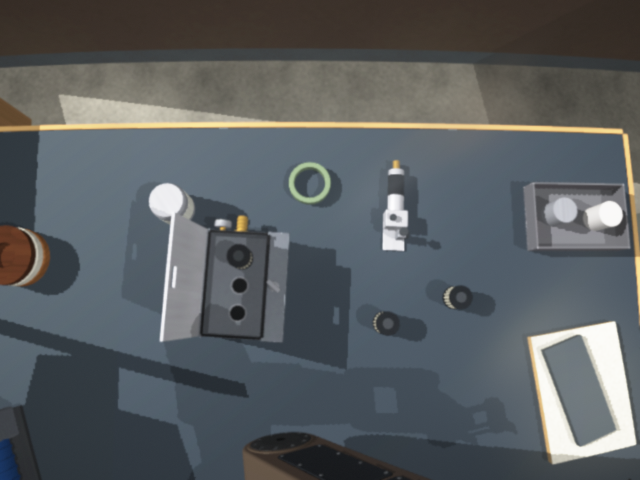

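View pics/wrist0.png

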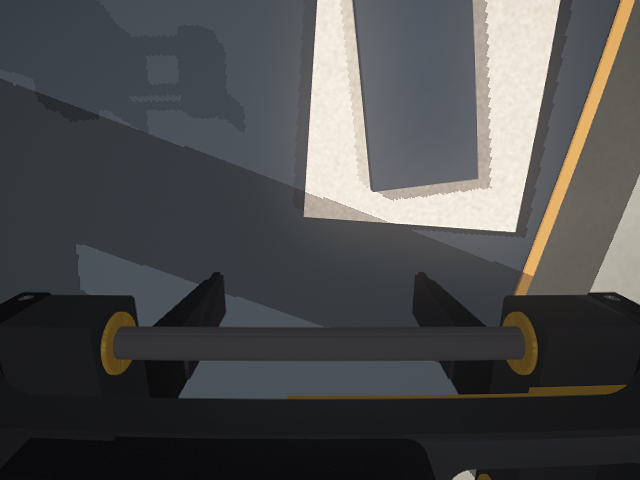

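Top view: box with cover (left, +y) around (235,285), loose filters at about (386,322) and (458,297). I'll zoom in for measuring.

```bash
cat >> h.py <<'E'
def K(c):
    f=240/np.tan(np.radians(c['fovy'])/2); return np.array([[f,0,c['cx']],[0,f,c['cy']],[0,0,1]])
def proj(c,P):
    P=np.atleast_2d(np.asarray(P,float)); T=np.linalg.inv(c['world_from_camera']); p=P@T[:3,:3].T+T[:3,3]
    p=p*[1,-1,-1]
    return cv2.projectPoints(p,np.zeros(3),np.zeros(3),K(c),np.array(c['dist'],float))[0][:,0]
def unproj(c,uv,z):
    uv=np.atleast_2d(np.asarray(uv,float)); n=cv2.undistortPoints(uv[:,None],K(c),np.array(c['dist'],float))[:,0]
    d=np.c_[n[:,0],-n[:,1],-np.ones(len(n))]@np.array(c['world_from_camera'])[:3,:3].T
    o=np.array(c['world_from_camera'])[:3,3]; z=np.broadcast_to(z,len(n))
    return o+d*((z-o[2])/d[:,2])[:,None]
def load(f): return np.load('pics/'+f+'.npy',allow_pickle=True).item()
def crop(c,x0,y0,x1,y1,s,f):
    im=c['image'][y0:y1,x0:x1,::-1]; cv2.imwrite('pics/'+f,cv2.resize(im,None,fx=s,fy=s,interpolation=cv2.INTER_CUBIC))
E
python3 - <<'E'
from h import *
c=load('top0.png')
crop(c,150,200,300,350,5 if 0 else 4,'tbox.png')
crop(c,360,270,490,350,6,'tfil.png')
s=load('side0.png'); crop(s,220,160,420,390,2.6,'sbox.png')
E
```

```text
(no output)
```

View pics/tbox.png

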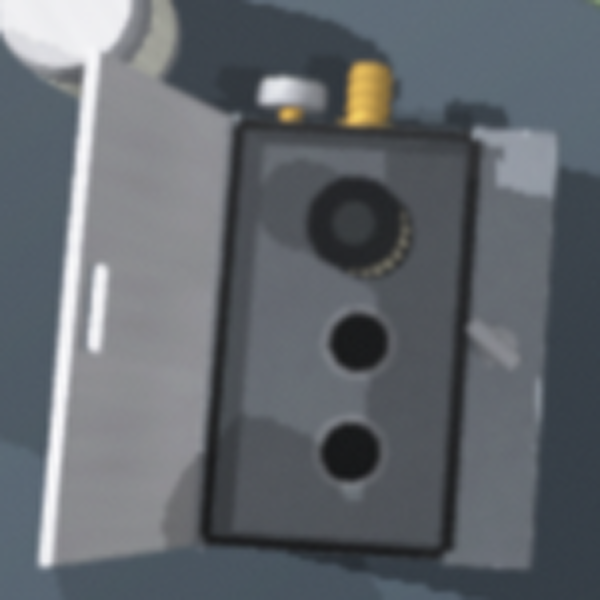

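View pics/tfil.png

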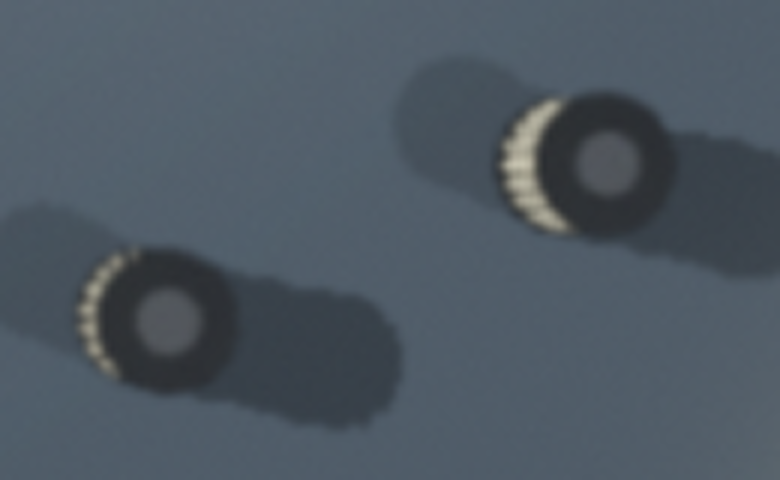

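View pics/sbox.png

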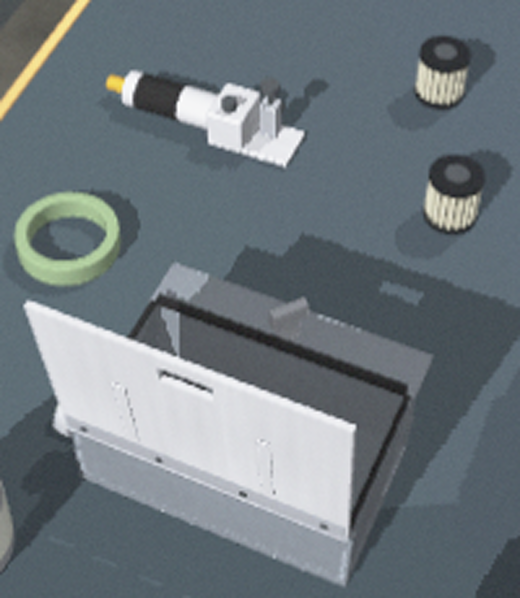

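```bash
cat > fit.py <<'E'
from h import *
from scipy.optimize import least_squares
t=load('top0.png'); s=load('side0.png')
T=lambda u,v,sc,x0,y0:(x0+(u+.5)/sc-.5,y0+(v+.5)/sc-.5)
tb=lambda u,v:T(u,v,4,150,200); sb=lambda u,v:T(u,v,2.6,220,160)
obs=[(t,tb(358,342),(0,18.5,12)),(t,tb(350,452),(-64,18.5,12)),(t,tb(354,222),(64,18.5,72)),
(t,tb(557,130),(120,-94,85)),(t,tb(530,568),(-120,-94,85)),
(s,sb(178,263),(120,-94,85)),(s,sb(432,353),(-120,-94,85))]
def W(p,P):
    P=np.atleast_2d(P).astype(float); a=p[2]; R=np.array([[np.cos(a),-np.sin(a),0],[np.sin(a),np.cos(a),0],[0,0,1]])
    return P@R.T+[p[0],p[1],0]
def res(p): return np.concatenate([(proj(c,W(p,P))[0]-uv) for c,uv,P in obs])
if __name__=='__main__':
    r=least_squares(res,[500,150,0]); print(r.x); print(res(r.x).reshape(-1,2).round(2))
    p=r.x
    for n,P in [('o0',(-64,18.5,12)),('o1',(0,18.5,12)),('stud',(0,-68,106)),('hinge',(0,90,89))]: print(n,W(p,P).round(1))
    tf=lambda u,v:T(u,v,6,360,270)
    for uvt,uvs in [((168,321),(455,174)),((607,164),(446,51))]:
        print('fil top',unproj(t,tf(*uvt),60).round(1),'side',unproj(s,sb(*uvs),60).round(1))
    # stud head
    e=unproj(t,[tb(475,328),tb(517,362)],115); print(e, e.mean(0)); print('headctr px',proj(t,W(p,(0,-68,115))), tb(496,345))
    d=e[1]-e[0]; print('dir in world',np.arctan2(d[1],d[0]),'box', np.arctan2(d[1],d[0])-p[2])
    # cover
    for th in (1.6,1.65,1.7,1.75,1.8):
        q=[(x,90-r_*np.cos(th)*1 if 0 else 90-r_*np.cos(th),89+r_*np.sin(th)) for x in(-118,118) for r_ in (182,)]
        print(th,[ ((np.array(v)-[150,200])*4).round(0) for v in proj(t,W(p,q))],[ ((np.array(v)-[220,160])*2.6).round(0) for v in proj(s,W(p,q))])
E
python3 fit.py
```

```text
[ 5.54639282e+02  1.19996106e+02 -5.68407753e-02]
[[ 0.37  0.02]
 [ 0.3  -0.03]
 [-0.27  0.14]
 [ 0.57  0.47]
 [ 0.22  0.57]
 [-1.94 -0.38]
 [ 0.37  1.  ]]
o0 [[491.8 142.1  12. ]]
o1 [[555.7 138.5  12. ]]
stud [[550.8  52.1 106. ]]
hinge [[559.8 209.9  89. ]]
fil top [[ 469.5 -199.8   60. ]] side [[ 470.5 -199.8   60. ]]
fil top [[ 527.1 -367.7   60. ]] side [[ 526.3 -370.8   60. ]]
[[558.70106638  62.13605579 115.        ]
 [540.74144979  39.6145634  115.        ]] [549.72125808  50.87530959 115.        ]
headctr px [[273.04502675 285.37196397]] (273.625, 285.875)
dir in world -2.243976451817755 box -2.1871356764955165
1.6 [array([ 85., 567.]), array([132.,  48.])] [array([365., 404.]), array([ 39., 281.])]
1.65 [array([ 65., 565.]), array([113.,  47.])] [array([359., 415.]), array([ 33., 291.])]
1.7 [array([ 46., 564.]), array([95., 46.])] [array([354., 427.]), array([ 26., 302.])]
1.75 [array([ 27., 562.]), array([76., 46.])] [array([348., 440.]), array([ 19., 312.])]
1.8 [array([  9., 560.]), array([59., 46.])] [array([343., 452.]), array([ 12., 324.])]
```

```bash
cat >> h.py <<'E'
from scipy.spatial.transform import Rotation as Ro
BOX=np.array([554.6,120.0,-0.0568])
def B(P):
    a=BOX[2]; R=np.array([[np.cos(a),-np.sin(a),0],[np.sin(a),np.cos(a),0],[0,0,1]])
    return R@np.asarray(P,float)+[BOX[0],BOX[1],0]
def cur():
    s=env.state(); return s,np.array(s['eef_pos']),Ro.from_euler('xyz',s['tcp_rot']).as_matrix()
def ori(jang,leandir,lean):
    # jaw azimuth (world rad); lean: body shifted toward leandir azimuth by angle lean
    l=np.array([np.cos(leandir),np.sin(leandir),0]); j=np.array([np.cos(jang),np.sin(jang),0])
    a=np.sin(lean)*-l+np.cos(lean)*np.array([0,0,-1]); j=j-a*(a@j); j/=np.linalg.norm(j)
    return np.c_[a,j,np.cross(a,j)]
def plan(wps,p=None,R=None,smax=60,tmax=.18):
    """wps: list of (P,Rt,off,opening[,smax]); P = location of point 'off' mm ahead of tcp. prints rows"""
    s,p0,R0=cur()
    p=p0 if p is None else p; R=R0 if R is None else R
    for w in wps:
        P,Rt,off,op=w[:4]; sm=w[4] if len(w)>4 else smax
        pt=np.asarray(P,float)-Rt[:,0]*off
        rv=Ro.from_matrix(R.T@Rt).as_rotvec(); d=pt-p
        n=int(max(np.ceil(np.linalg.norm(d)/sm-1e-6),np.ceil(np.linalg.norm(rv)/tmax-1e-6),1))
        print('-> tcp',pt.round(1),'n',n)
        for i in range(n):
            loc=R.T@(d/n); r=rv/n
            print(', '.join(f'{v:.1f}' for v in loc)+', '+', '.join(f'{v:.3f}' for v in r)+f', {op}')
            p=p+d/n; R=R@Ro.from_rotvec(rv/n).as_matrix()
def st():
    s=env.state(); print('t',round(s['t'],2),'tcp',np.round(s['eef_pos'],1),'F',np.round(s['ft_force'],1),'op',round(s['opening'],3),'j',np.round(s['joints'],2)); return s
# filter phase orientation
YB=BOX[2]
RF=[ori(YB+np.radians(42)+k*np.pi,YB+np.radians(42-90),np.radians(8)) for k in (0,1)]
E
python3 - <<'E'
from h import *
s,p,R=cur(); print(R.round(3))
c=load('wrist0.png'); print('cam in tool',R.T@(c['world_from_camera'][:3,3]-p))
for r in RF: print(r.round(3).tolist(), Ro.from_matrix(R.T@r).as_rotvec().round(2))
E
```

```text
[[-0.     0.22  -0.976]
 [ 0.001 -0.976 -0.22 ]
 [-1.    -0.001 -0.   ]]
cam in tool [ 20.26519576   0.37100262 -73.85222839]
[[-0.087, 0.78, 0.62], [0.109, 0.626, -0.772], [-0.99, -0.0, -0.139]] [-2.02  0.09 -0.14]
[[-0.087, -0.78, -0.62], [0.109, -0.626, 0.772], [-0.99, 0.0, 0.139]] [ 1.11 -0.12 -0.08]
```

Run:
```python
from h import *
R=RF[0]
plan([((470,-250,225),R,190,0),(B((-50,60,225)),R,190,0)],smax=48)
```

```text
-> tcp [ 486.5 -270.6  413.2] n 12
-0.7, -21.2, -34.6, -0.168, 0.007, -0.012, 0
-0.2, -15.1, -37.7, -0.168, 0.007, -0.012, 0
0.2, -8.5, -39.6, -0.168, 0.007, -0.012, 0
0.5, -1.8, -40.5, -0.168, 0.007, -0.012, 0
0.8, 5.1, -40.2, -0.168, 0.007, -0.012, 0
1.0, 11.7, -38.8, -0.168, 0.007, -0.012, 0
1.1, 18.1, -36.3, -0.168, 0.007, -0.012, 0
1.1, 23.9, -32.7, -0.168, 0.007, -0.012, 0
1.0, 29.1, -28.2, -0.168, 0.007, -0.012, 0
0.8, 33.4, -23.0, -0.168, 0.007, -0.012, 0
0.6, 36.8, -17.0, -0.168, 0.007, -0.012, 0
0.2, 39.1, -10.6, -0.168, 0.007, -0.012, 0
-> tcp [524.6 162.1 413.2] n 10
4.4, 30.1, -31.1, 0.000, -0.000, -0.000, 0
4.4, 30.1, -31.1, 0.000, -0.000, -0.000, 0
4.4, 30.1, -31.1, 0.000, -0.000, -0.000, 0
4.4, 30.1, -31.1, 0.000, -0.000, -0.000, 0
4.4, 30.1, -31.1, 0.000, -0.000, -0.000, 0
4.4, 30.1, -31.1, 0.000, -0.000, -0.000, 0
4.4, 30.1, -31.1, 0.000, -0.000, -0.000, 0
4.4, 30.1, -31.1, 0.000, -0.000, -0.000, 0
4.4, 30.1, -31.1, 0.000, -0.000, -0.000, 0
4.4, 30.1, -31.1, 0.000, -0.000, -0.000, 0
```

>>> jog_arm(deltas=[0, -21, -35, -0.168, 0.007, -0.012, 0, 0, -15, -38, -0.168, 0.007, -0.012, 0, 0, -8.5, -40, -0.168, 0.007, -0.012, 0, 0, -2, -40, -0.168, 0.007, -0.012, 0, 1, 5, -40, -0.168, 0.007, -0.012, 0, 1, 12, -39, -0.168, 0.007, -0.012, 0, 1, 18, -36, -0.168, 0.007, -0.012, 0, 1, 24, -33, -0.168, 0.007, -0.012, 0, 1, 29, -28, -0.168, 0.007, -0.012, 0, 1, 33, -23, -0.168, 0.007, -0.012, 0])

```text
t: 1.4
eef_pos: [429.3, -314.3, 409.8]
tcp_rot: [-2.975, 1.441, 2.12]
ft_force: [0.7, -0.4, -1.0]
opening: 0.023
```

Run:
```python
from h import *
st(); R=RF[0]
plan([(B((-50,60,225)),R,190,0)],smax=55)
```

```text
t 1.4 tcp [ 429.3 -314.3  409.8] F [ 0.7 -0.4 -1. ] op 0.023 j [-0.76  0.37  1.76  0.04  1.14 -1.16]
-> tcp [524.6 162.1 413.2] n 9
4.8, 29.7, -44.9, -0.032, 0.001, -0.002, 0
4.7, 31.1, -43.9, -0.032, 0.001, -0.002, 0
4.7, 32.5, -42.8, -0.032, 0.001, -0.002, 0
4.7, 33.9, -41.8, -0.032, 0.001, -0.002, 0
4.7, 35.3, -40.6, -0.032, 0.001, -0.002, 0
4.6, 36.6, -39.5, -0.032, 0.001, -0.002, 0
4.6, 37.8, -38.2, -0.032, 0.001, -0.002, 0
4.6, 39.1, -37.0, -0.032, 0.001, -0.002, 0
4.5, 40.2, -35.7, -0.032, 0.001, -0.002, 0
```

>>> jog_arm(deltas=[5, 30, -45, -0.032, 0, -0.002, 0, 5, 31, -44, -0.032, 0, -0.002, 0, 5, 32, -43, -0.032, 0, -0.002, 0, 5, 34, -42, -0.032, 0, -0.002, 0, 5, 35, -41, -0.032, 0, -0.002, 0, 5, 37, -40, -0.032, 0, -0.002, 0, 5, 38, -38, -0.032, 0, -0.002, 0, 5, 39, -37, -0.032, 0, -0.002, 0, 4, 40, -36, -0.032, 0, -0.002, 0])

```text
t: 2.52
eef_pos: [523.8, 178.9, 409.2]
tcp_rot: [-3.135, 1.439, 2.261]
ft_force: [0.9, 0.1, -0.3]
opening: 0.003
```

Run:
```python
from h import *
st(); R=RF[0]
plan([(B((-50,95,225)),R,190,0),(B((-50,121,225)),R,190,0,9)])
shot('side','s1.png')
```

```text
t 2.52 tcp [523.8 178.9 409.2] F [ 0.9  0.1 -0.3] op 0.003 j [ 0.19  0.39  1.72  0.13  1.1  -0.55]
-> tcp [526.6 197.1 413.2] n 1
-2.3, 13.7, -12.7, 0.007, 0.008, 0.002, 0
-> tcp [528.1 223.  413.2] n 3
0.9, 5.8, -6.4, 0.000, -0.000, -0.000, 0
0.9, 5.8, -6.4, 0.000, -0.000, -0.000, 0
0.9, 5.8, -6.4, 0.000, -0.000, -0.000, 0
```

View pics/s1.png

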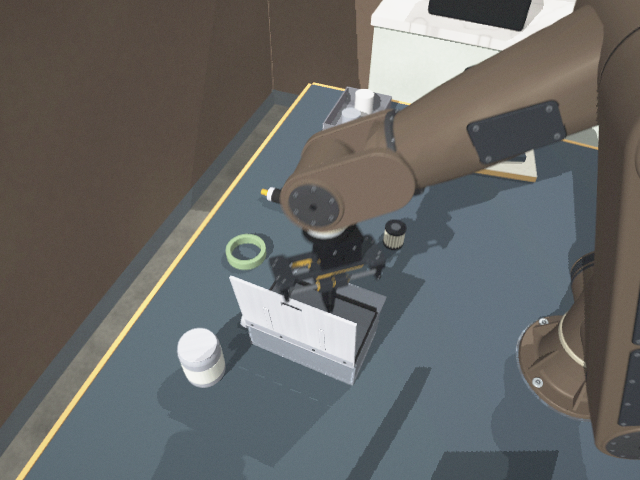

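Fingers are just in front of the cover's inner face. Push the cover towards its open stop.

>>> jog_arm(deltas=[-2, 13, -13, 0, 0, 0, 0, 1, 6, -6.5, 0, 0, 0, 0, 1, 6, -6.5, 0, 0, 0, 0, 1, 6, -6.5, 0, 0, 0, 0, 0, 2, -3, 0, 0, 0, 0])

```text
t: 3.2
eef_pos: [527.4, 231.9, 411.3]
tcp_rot: [-3.087, 1.443, 2.315]
ft_force: [2.1, -29.5, 1.2]
opening: 0.006
```

Run:
```python
from h import *
st(); c=shot('side','s2.png'); crop(c,220,200,420,390,3,'s2c.png')
```

```text
t 3.2 tcp [527.4 231.9 411.3] F [  2.1 -29.5   1.2] op 0.006 j [ 0.28  0.42  1.67  0.13  1.12 -0.47]
```

View pics/s2c.png

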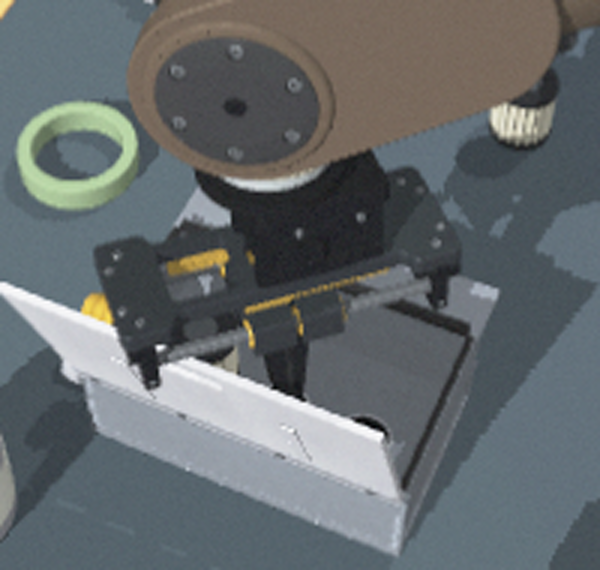

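At the stop (29 N). Now back off and go for the nearer filter (470,-200).

Run:
```python
from h import *
R=RF[0]
plan([((530,100,250),R,190,1),((470,-200,110),R,171,1),((470,-200,54),R,171,1,30)],smax=58)
```

```text
-> tcp [546.5  79.4 438.2] n 3
-14.2, -27.5, 41.8, 0.004, 0.004, 0.003, 1
-14.4, -27.3, 41.8, 0.004, 0.004, 0.003, 1
-14.7, -27.0, 41.9, 0.004, 0.004, 0.003, 1
-> tcp [ 484.9 -218.6  279.3] n 6
21.7, -39.1, 35.7, 0.000, 0.000, -0.000, 1
21.7, -39.1, 35.7, 0.000, 0.000, -0.000, 1
21.7, -39.1, 35.7, 0.000, 0.000, -0.000, 1
21.7, -39.1, 35.7, 0.000, 0.000, -0.000, 1
21.7, -39.1, 35.7, 0.000, 0.000, -0.000, 1
21.7, -39.1, 35.7, 0.000, 0.000, -0.000, 1
-> tcp [ 484.9 -218.6  223.3] n 2
27.7, 0.0, 3.9, 0.000, 0.000, -0.000, 1
27.7, 0.0, 3.9, 0.000, 0.000, -0.000, 1
```

>>> jog_arm(deltas=[-14, -27.5, 42, 0.004, 0.004, 0.003, 1, -14, -27.5, 42, 0.004, 0.004, 0.003, 1, -14, -27, 42, 0.004, 0.004, 0.003, 1, 21, -39, 36, 0, 0, 0, 1, 21, -39, 36, 0, 0, 0, 1, 21, -39, 36, 0, 0, 0, 1, 21, -39, 36, 0, 0, 0, 1, 21, -39, 36, 0, 0, 0, 1, 20, -36, 33, 0, 0, 0, 1])

```text
t: 4.38
eef_pos: [487.0, -228.8, 282.0]
tcp_rot: [3.069, 1.437, 2.172]
ft_force: [0.4, 0.2, -1.6]
opening: 0.897
```

Run:
```python
from h import *
R=RF[0];st()
plan([((470,-200,100),R,171,1),((470,-200,54),R,171,1,40)],smax=58)
c=shot('top','t3.png')
crop(c,340,260,490,360,5,'t3c.png')
```

```text
t 4.38 tcp [ 487.  -228.8  282. ] F [ 0.4  0.2 -1.6] op 0.897 j [-0.57  0.54  1.87  0.07  0.85 -1.29]
-> tcp [ 484.9 -218.6  269.3] n 1
13.8, 4.6, -7.5, -0.002, 0.006, -0.010, 1
-> tcp [ 484.9 -218.6  223.3] n 2
22.8, -0.0, 3.2, 0.000, 0.000, 0.000, 1
22.8, -0.0, 3.2, 0.000, 0.000, 0.000, 1
```

View pics/t3.png

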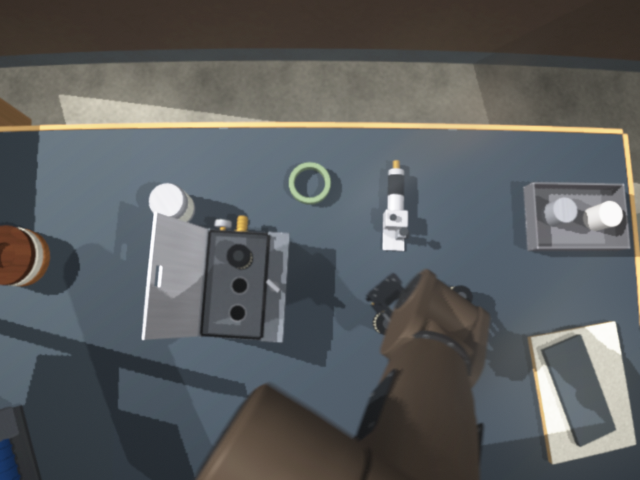

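>>> jog_arm(deltas=[14, 4.5, -7.5, 0, 0.006, -0.01, 1, 23, 0, 3, 0, 0, 0, 1, 23, 0, 3, 0, 0, 0, 1, 0, 0, 0, 0, 0, 0, 1])

```text
t: 4.92
eef_pos: [482.8, -220.5, 217.4]
tcp_rot: [-3.125, 1.428, 2.256]
ft_force: [0.0, -0.1, 0.3]
opening: 1.0
```

Run:
```python
from h import *
R=RF[0];st()
plan([((470,-200,54),R,171,1,40)],smax=58)
c=shot('wrist','w3.png')
```

```text
t 4.92 tcp [ 482.8 -220.5  217.4] F [ 0.  -0.1  0.3] op 1.0 j [-0.56  0.64  1.93  0.07  0.71 -1.29]
-> tcp [ 484.9 -218.6  223.3] n 1
-5.9, 2.8, -1.1, -0.007, -0.003, 0.001, 1
```

View pics/w3.png

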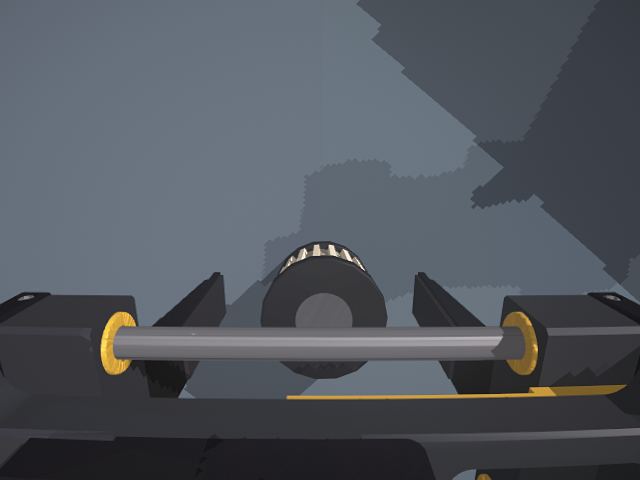

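Filter at (323,315) centred between the fingers. Correct height, close.

>>> jog_arm(deltas=[-6, 2.8, -1, -0.007, -0.003, 0, 1, 0, 0, 0, 0, 0, 0, 0.3, 0, 0, 0, 0, 0, 0, 0.3, 0, 0, 0, 0, 0, 0, 0.3, 0, 0, 0, 0, 0, 0, 0.3, 0, 0, 0, 0, 0, 0, 0.3])

```text
t: 5.72
eef_pos: [485.8, -218.0, 227.6]
tcp_rot: [3.137, 1.436, 2.244]
ft_force: [0.2, -1.1, -0.0]
opening: 0.561
```

Run:
```python
from h import *
s=st(); R=RF[0]
s,p,Rc=cur(); g=p+Rc[:,0]*171; print('grasp',g)
```

```text
t 5.72 tcp [ 485.8 -218.   227.6] F [ 0.2 -1.1 -0. ] op 0.561 j [-0.55  0.62  1.92  0.07  0.72 -1.28]
grasp [ 471.50944556 -200.06061207   58.11584917]
```

Run:
```python
from h import *
s,p,R=cur()
print(R[:,0])
plan([((471.5,-200,120),R,171,0.3),(B((0,0,205)),R,171,0.3),(B((0,18.5,205)),R,171,0.3)],smax=55)
```

```text
[-0.08352953  0.10473972 -0.99098557]
-> tcp [ 485.8 -217.9  289.5] n 2
-30.7, 0.0, -4.2, 0.000, 0.000, 0.000, 0.3
-30.7, 0.0, -4.2, 0.000, 0.000, 0.000, 0.3
-> tcp [568.9 102.1 374.5] n 7
-8.2, 37.9, -29.5, 0.000, 0.000, 0.000, 0.3
-8.2, 37.9, -29.5, 0.000, 0.000, 0.000, 0.3
-8.2, 37.9, -29.5, 0.000, 0.000, 0.000, 0.3
-8.2, 37.9, -29.5, 0.000, 0.000, 0.000, 0.3
-8.2, 37.9, -29.5, 0.000, 0.000, 0.000, 0.3
-8.2, 37.9, -29.5, 0.000, 0.000, 0.000, 0.3
-8.2, 37.9, -29.5, 0.000, 0.000, 0.000, 0.3
-> tcp [569.9 120.6 374.5] n 1
1.8, 12.4, -13.6, 0.000, 0.000, 0.000, 0.3
```

>>> jog_arm(deltas=[-31, 0, -4, 0, 0, 0, 0.3, -31, 0, -4, 0, 0, 0, 0.3, -10, 38, -29.5, 0, 0, 0, 0.3, -9, 38, -29.5, 0, 0, 0, 0.3, -8, 38, -29.5, 0, 0, 0, 0.3, -8, 38, -29.5, 0, 0, 0, 0.3, -8, 38, -29.5, 0, 0, 0, 0.3, -8, 38, -29.5, 0, 0, 0, 0.3, -8, 38, -29.5, 0, 0, 0, 0.3, 0, 12, -13, 0, 0, 0, 0.3])

```text
t: 6.98
eef_pos: [574.1, 127.5, 381.6]
tcp_rot: [3.141, 1.434, 2.243]
ft_force: [-0.3, -0.7, -0.8]
opening: 0.563
```

```bash
cat >> h.py <<'E'
RP=Ro.from_euler('xyz',[3.137,1.436,2.244]).as_matrix()
def gp():
    s,p,R=cur(); g=p+R[:,0]*171; a=BOX[2]; d=g-[BOX[0],BOX[1],0]
    print('grasp w',g.round(1),'box',np.round([d[0]*np.cos(a)+d[1]*np.sin(a),-d[0]*np.sin(a)+d[1]*np.cos(a),d[2]],1),'roterr',Ro.from_matrix(RP.T@R).as_rotvec().round(3)); return g
E
python3 - <<'E'
from h import *
st();gp()
plan([(B((0,18.5,180)),RP,171,0.3),(B((0,18.5,74)),RP,171,0.3)],smax=36)
c=shot('top','t4.png');crop(c,140,200,300,350,4,'t4c.png')
E
```

```text
t 6.97 tcp [574.1 127.5 381.6] F [-0.3 -0.7 -0.8] op 0.563 j [ 0.09  0.47  1.67  0.13  1.08 -0.65]
grasp w [559.5 145.8 212.2] box [  3.4  26.  212.2] roterr [0.005 0.002 0.   ]
-> tcp [570.  120.5 349.4] n 1
31.4, -7.5, 7.3, -0.005, -0.002, -0.000, 0.3
-> tcp [570.  120.5 243.4] n 3
35.0, -0.0, 4.7, -0.000, 0.000, 0.000, 0.3
35.0, -0.0, 4.7, -0.000, 0.000, 0.000, 0.3
35.0, -0.0, 4.7, -0.000, 0.000, 0.000, 0.3
```

View pics/t4c.png

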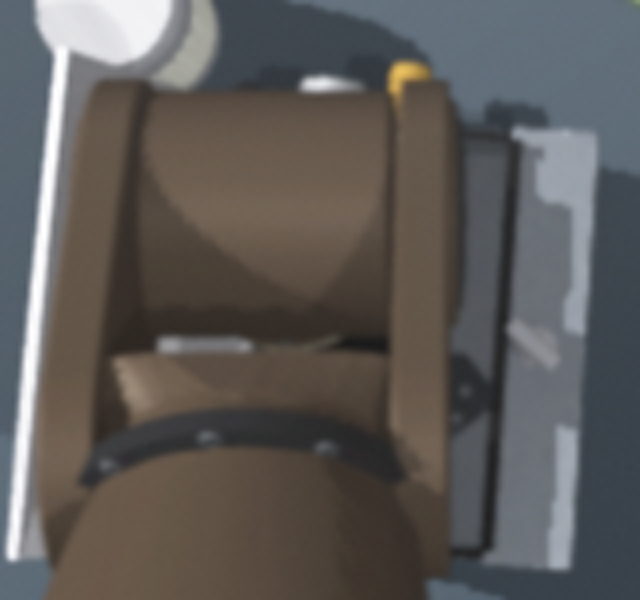

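Run:
```python
from h import *
t=load('t4.png')
def bx(w): a=BOX[2]; d=w-[BOX[0],BOX[1],0]; return np.round([d[0]*np.cos(a)+d[1]*np.sin(a),-d[0]*np.sin(a)+d[1]*np.cos(a),d[2]],0)
for z in (420,460,500,540):
  print(z,[bx(w) for w in unproj(t,[(140+45/4,200+520/4),(140+95/4,200+90/4),(140+460/4,200+90/4)],z)])
for uv in [(63,50),(12,555)]:
  print([bx(unproj(t,(140+uv[0]/4,200+uv[1]/4),z)[0]) for z in (255,262,270)])
c=shot('side','s4.png'); crop(c,220,120,420,390,2.2,'s4c.png')
```

```text
420 [array([-90.,  85., 420.]), array([ 72.,  82., 420.]), array([ 80., -58., 420.])]
460 [array([-87.,  72., 460.]), array([ 66.,  69., 460.]), array([ 73., -63., 460.])]
500 [array([-84.,  59., 500.]), array([ 59.,  56., 500.]), array([ 67., -67., 500.])]
540 [array([-82.,  46., 540.]), array([ 53.,  43., 540.]), array([ 60., -72., 540.])]
[array([117., 152., 255.]), array([116., 149., 262.]), array([114., 147., 270.])]
[array([-118.,  152.,  255.]), array([-117.,  150.,  262.]), array([-117.,  147.,  270.])]
```

View pics/s4c.png

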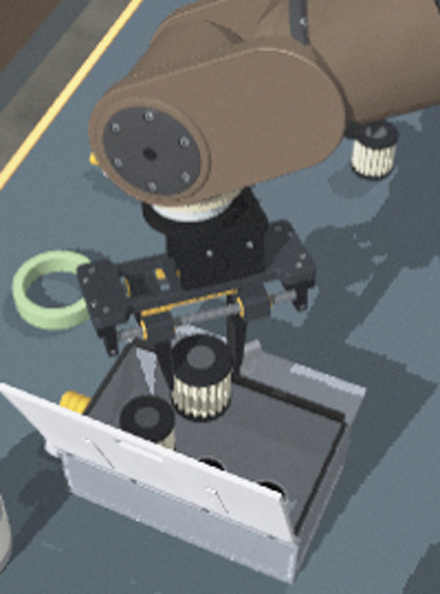

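Cover sits at its 1.90 stop and the wrist yoke stays clear (box y<85 vs cover y≈149). The held filter hangs upright. Descend.

>>> jog_arm(deltas=[31, -7.5, 7, -0.005, -0.002, 0, 0.3, 33, 0, 4.5, 0, 0, 0, 0.3, 0, 0, 0, 0, 0, 0, 0.3])

```text
t: 7.45
eef_pos: [568.5, 116.2, 313.7]
tcp_rot: [-3.124, 1.435, 2.265]
ft_force: [0.1, -0.1, -0.1]
opening: 0.559
```

Run:
```python
from h import *
st();gp()
plan([(B((0,18.5,100)),RP,171,0.3),(B((0,18.5,74)),RP,171,0.3)],smax=36)
```

```text
t 7.45 tcp [568.5 116.2 313.7] F [ 0.1 -0.1 -0.1] op 0.559 j [ 0.07  0.54  1.75  0.14  0.93 -0.69]
grasp w [553.6 134.  144.2] box [ -1.8  13.9 144.2] roterr [ 0.002  0.001 -0.003]
-> tcp [570.  120.5 269.4] n 2
22.1, 2.0, 1.8, -0.001, -0.001, 0.001, 0.3
22.1, 2.0, 1.8, -0.001, -0.001, 0.001, 0.3
-> tcp [570.  120.5 243.4] n 1
25.8, -0.0, 3.5, 0.000, 0.000, -0.000, 0.3
```

>>> jog_arm(deltas=[15, 4, 2, 0, 0, 0, 0.3, 15, 0, 2, 0, 0, 0, 0.3, 12, 0, 1.5, 0, 0, 0, 0.3, 0, 0, 0, 0, 0, 0, 0.3])

```text
t: 7.95
eef_pos: [572.0, 117.6, 270.3]
tcp_rot: [-3.135, 1.436, 2.252]
ft_force: [-0.2, -0.7, -0.2]
opening: 0.564
```

Run:
```python
from h import *
st();gp()
plan([(B((0,18.5,86)),RP,171,0.3),(B((0,18.5,72)),RP,171,0.3,8)],smax=36)
shot('wrist','w5.png')
c=shot('side','s5.png'); crop(c,220,120,420,390,2.2,'s5c.png')
```

```text
t 7.95 tcp [572.  117.6 270.3] F [-0.2 -0.7 -0.2] op 0.564 j [ 0.07  0.61  1.78  0.15  0.84 -0.7 ]
grasp w [557.6 135.5 100.9] box [  2.1  15.6 100.9] roterr [ 0.003  0.    -0.001]
-> tcp [570.  120.5 255.4] n 1
15.2, 0.2, -1.5, -0.003, -0.000, 0.001, 0.3
-> tcp [570.  120.5 241.4] n 2
6.9, -0.0, 0.9, 0.000, -0.000, 0.000, 0.3
6.9, -0.0, 0.9, 0.000, -0.000, 0.000, 0.3
```

View pics/w5.png

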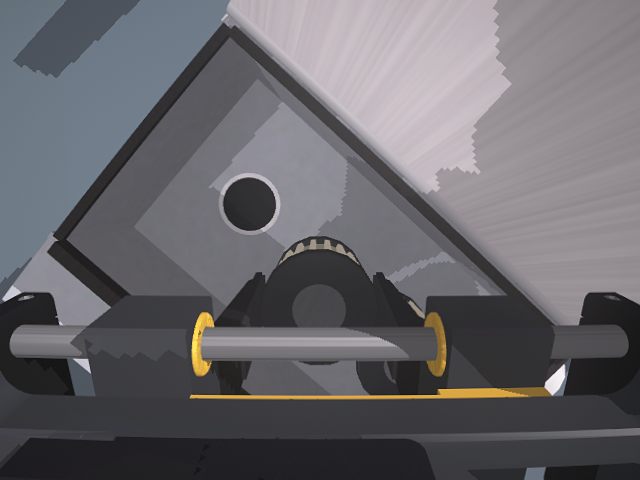

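View pics/s5c.png

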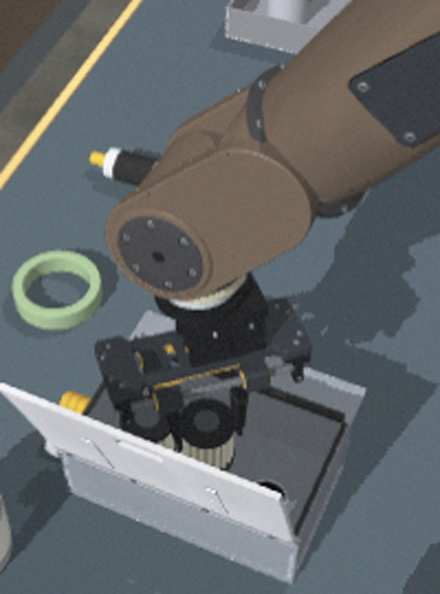

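Run:
```python
from h import *
w=load('w5.png')
def bx(w): a=BOX[2]; d=w-[BOX[0],BOX[1],0]; return np.round([d[0]*np.cos(a)+d[1]*np.sin(a),-d[0]*np.sin(a)+d[1]*np.cos(a),d[2]],1)
print('hole',bx(unproj(w,(249,204),12)[0])); print('cap',bx(unproj(w,(319.5,309),102.9)[0]))
```

```text
hole [-62.7  17.7  12. ]
cap [  2.4  16.7 102.9]
```

>>> jog_arm(deltas=[13, 0, -1.5, 0, 0, 0, 0.3, 5, 0, 0.5, 0, 0, 0, 0.3, 0, 0, 0, 0, 0, 0, 0.3])

```text
t: 8.43
eef_pos: [569.9, 120.7, 253.0]
tcp_rot: [3.131, 1.437, 2.236]
ft_force: [-0.3, -0.6, -0.7]
opening: 0.558
```

Run:
```python
from h import *
st();gp()
plan([(B((0,18.5,72)),RP,171,0.3,8)],smax=36)
```

```text
t 8.43 tcp [569.9 120.7 253. ] F [-0.3 -0.6 -0.7] op 0.558 j [ 0.08  0.63  1.79  0.16  0.8  -0.71]
grasp w [555.9 138.6  83.6] box [ 0.3 18.6 83.6] roterr [ 0.003 -0.001  0.001]
-> tcp [570.  120.5 241.4] n 2
5.7, -0.1, 0.9, -0.001, 0.001, -0.001, 0.3
5.7, -0.1, 0.9, -0.001, 0.001, -0.001, 0.3
```

>>> jog_arm(deltas=[7, 0, 1, 0, 0, 0, 0.3, 5, 0, 1, 0, 0, 0, 0.3, 2, 0, 0, 0, 0, 0, 0.3, 0, 0, 0, 0, 0, 0, 0.3])

```text
t: 8.93
eef_pos: [570.3, 120.3, 239.8]
tcp_rot: [3.122, 1.438, 2.226]
ft_force: [-0.5, 0.1, -0.2]
opening: 0.566
```

Run:
```python
from h import *
st();gp()
```

```text
t 8.93 tcp [570.3 120.3 239.8] F [-0.5  0.1 -0.2] op 0.566 j [ 0.08  0.65  1.8   0.16  0.77 -0.72]
grasp w [556.6 138.2  70.3] box [ 0.9 18.3 70.3] roterr [ 0.002 -0.002  0.002]
```

>>> jog_arm(deltas=[1, 0, 0, 0, 0, 0, 0.3, 0, 0, 0, 0, 0, 0, 0.7, 0, 0, 0, 0, 0, 0, 0.7, 0, 0, 0, 0, 0, 0, 0.7])

```text
t: 9.43
eef_pos: [570.5, 120.3, 239.4]
tcp_rot: [3.115, 1.439, 2.22]
ft_force: [-0.6, -0.3, -0.3]
opening: 0.697
```

Run:
```python
from h import *
st();gp(); shot('wrist','w6.png')
```

```text
t 9.43 tcp [570.5 120.3 239.4] F [-0.6 -0.3 -0.3] op 0.697 j [ 0.08  0.65  1.8   0.16  0.77 -0.72]
grasp w [556.9 138.2  69.9] box [ 1.3 18.3 69.9] roterr [ 0.002 -0.003  0.003]
```

View pics/w6.png

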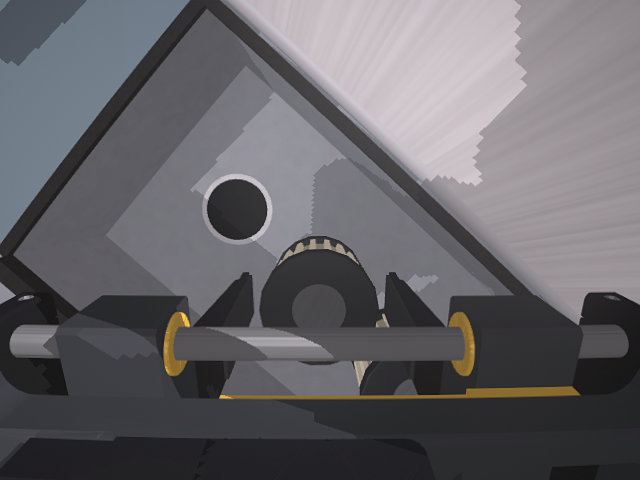

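Run:
```python
from h import *
R=RP
plan([(B((1,18,190)),R,171,.7),((527,-368,110),R,171,1)],smax=58)
```

```text
-> tcp [570.9 119.9 359.4] n 3
-39.7, 0.2, -5.1, -0.001, 0.001, -0.001, 0.7
-39.7, 0.1, -5.1, -0.001, 0.001, -0.001, 0.7
-39.7, 0.1, -5.2, -0.001, 0.001, -0.001, 0.7
-> tcp [ 541.3 -386.   279.4] n 9
3.2, -37.8, 42.5, 0.000, -0.000, 0.000, 1
3.2, -37.8, 42.5, 0.000, -0.000, 0.000, 1
3.2, -37.8, 42.5, 0.000, -0.000, 0.000, 1
3.2, -37.8, 42.5, 0.000, -0.000, 0.000, 1
3.2, -37.8, 42.5, 0.000, -0.000, 0.000, 1
3.2, -37.8, 42.5, 0.000, -0.000, 0.000, 1
3.2, -37.8, 42.5, 0.000, -0.000, 0.000, 1
3.2, -37.8, 42.5, 0.000, -0.000, 0.000, 1
3.2, -37.8, 42.5, 0.000, -0.000, 0.000, 1
```

>>> jog_arm(deltas=[-25, 0, -3.3, 0, 0, 0, 0.7, -45, 0, -5.5, 0, 0, 0, 0.7, -50, 0, -6, 0, 0, 0, 0.7, 0, -35, 40, 0, 0, 0, 1, 3, -38, 42, 0, 0, 0, 1, 3, -38, 42, 0, 0, 0, 1, 3, -38, 42, 0, 0, 0, 1, 3, -38, 42, 0, 0, 0, 1, 3, -38, 42, 0, 0, 0, 1, 3, -38, 42, 0, 0, 0, 1])

```text
t: 10.72
eef_pos: [545.7, -277.2, 305.5]
tcp_rot: [3.107, 1.441, 2.218]
ft_force: [1.3, 0.1, -0.4]
opening: 1.006
```

Run:
```python
from h import *
R=RP;st();gp()
c=shot('top','t7.png');crop(c,140,200,300,350,4,'t7c.png')
plan([((527,-368.5,110),R,171,1)],smax=50)
```

```text
t 10.72 tcp [ 545.7 -277.2  305.5] F [ 1.3  0.1 -0.4] op 1.006 j [-0.58  0.6   1.67  0.05  1.   -1.3 ]
grasp w [ 532.4 -259.6  136. ] box [  -0.7 -380.2  136. ] roterr [-0.005 -0.005  0.003]
-> tcp [ 541.3 -386.5  279.4] n 3
4.8, -22.7, 26.9, 0.001, 0.002, -0.001, 1
4.8, -22.6, 26.9, 0.001, 0.002, -0.001, 1
4.7, -22.6, 26.9, 0.001, 0.002, -0.001, 1
```

View pics/t7c.png

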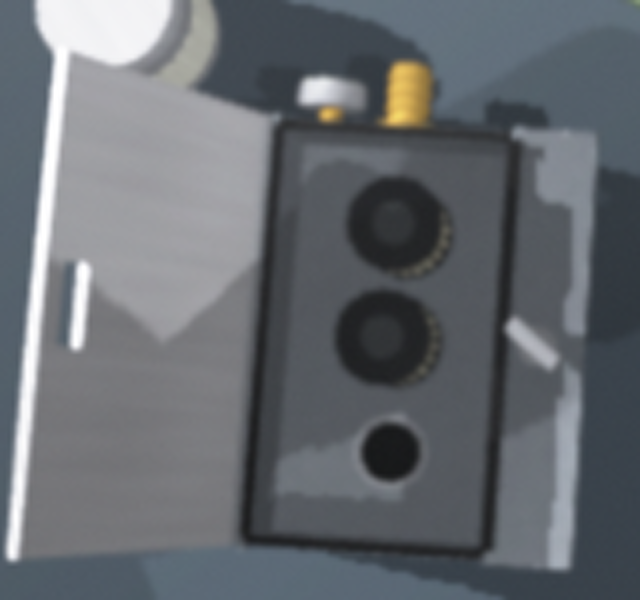

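```bash
cat >> h.py <<'E'
def bx(w): a=BOX[2]; d=np.asarray(w)-[BOX[0],BOX[1],0]; return np.round([d[0]*np.cos(a)+d[1]*np.sin(a),-d[0]*np.sin(a)+d[1]*np.cos(a),d[2]],1)
E
python3 - <<'E'
from h import *
t=load('t7.png')
for u in [(394,224),(382,337)]: print(bx(unproj(t,(140+u[0]/4,200+u[1]/4),72)[0]))
print(bx(unproj(t,(140+390/4,200+452/4),12)[0]))
E
```

```text
[62.5 16.9 72. ]
[-0.8 18.7 72. ]
[-64.9  18.3  12. ]
```

>>> jog_arm(deltas=[5, -22, 26, 0, 0, 0, 1, 5, -22, 26, 0, 0, 0, 1, 5, -19, 22, 0, 0, 0, 1, 0, 0, 0, 0, 0, 0, 1])

```text
t: 11.28
eef_pos: [539.9, -383.4, 277.4]
tcp_rot: [3.116, 1.44, 2.222]
ft_force: [0.6, 0.3, -0.5]
opening: 1.006
```

Run:
```python
from h import *
R=RP;st();gp()
plan([((527,-368.5,80),R,171,1),((527,-368.5,60),R,171,1)],smax=50)
shot('wrist','w8.png')
```

```text
t 11.28 tcp [ 539.9 -383.4  277.4] F [ 0.6  0.3 -0.5] op 1.006 j [-0.72  0.69  1.55  0.03  1.03 -1.41]
grasp w [ 526.4 -365.7  107.8] box [  -0.5 -486.5  107.8] roterr [ 0.001 -0.005  0.003]
-> tcp [ 541.3 -386.5  249.4] n 1
27.3, -0.9, 6.9, -0.001, 0.005, -0.003, 1
-> tcp [ 541.3 -386.5  229.4] n 1
19.8, -0.0, 2.7, -0.000, -0.000, 0.000, 1
```

View pics/w8.png

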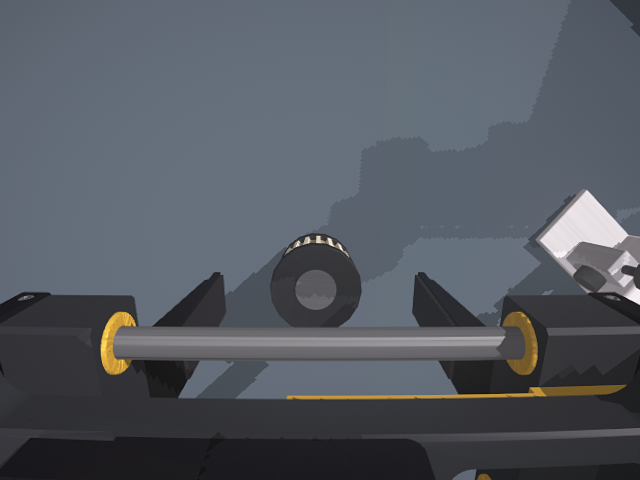

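Run:
```python
from h import *
w=load('w8.png'); print(unproj(w,(316,289),60))
s,p,R=cur(); print(R.round(3).tolist())
```

```text
[[ 528.09059143 -369.05085757   60.        ]]
[[-0.079, 0.779, 0.622], [0.103, 0.626, -0.773], [-0.992, 0.003, -0.13]]
```

>>> jog_arm(deltas=[25, -1, 7, 0, 0.004, -0.003, 1, 15, 0, 2, 0, 0, 0, 1, 0, 0, 0, 0, 0, 0, 1])

```text
t: 11.7
eef_pos: [542.3, -383.8, 234.3]
tcp_rot: [3.139, 1.435, 2.248]
ft_force: [-0.6, -0.1, 0.4]
opening: 1.002
```

Run:
```python
from h import *
R=RP;st();gp()
plan([((527,-368.5,58),R,171,1)],smax=50)
w=shot('wrist','w9.png')
```

```text
t 11.7 tcp [ 542.3 -383.8  234.3] F [-0.6 -0.1  0.4] op 1.002 j [-0.72  0.75  1.57  0.03  0.96 -1.42]
grasp w [ 527.8 -365.8   64.8] box [   0.8 -486.5   64.8] roterr [-0.002  0.001 -0.   ]
-> tcp [ 541.3 -386.5  227.4] n 1
6.6, -2.4, 2.4, 0.002, -0.001, 0.000, 1
```

View pics/w9.png

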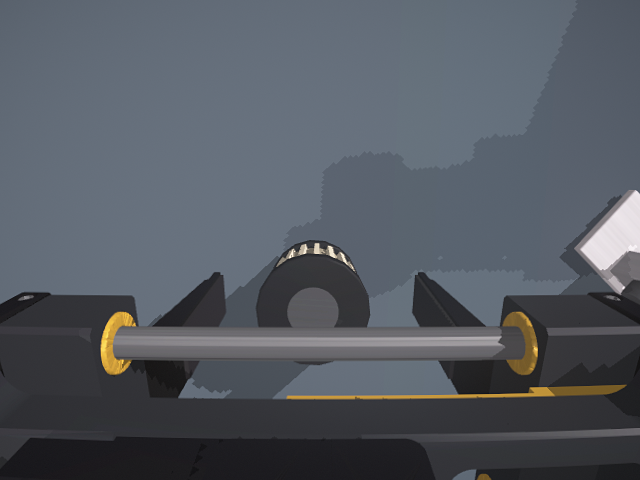

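>>> jog_arm(deltas=[6.5, -3, 2.5, 0, 0, 0, 1, 0, 0, 0, 0, 0, 0, 0.3, 0, 0, 0, 0, 0, 0, 0.3, 0, 0, 0, 0, 0, 0, 0.3, 0, 0, 0, 0, 0, 0, 0.3, 0, 0, 0, 0, 0, 0, 0.3])

```text
t: 12.5
eef_pos: [541.3, -387.1, 229.4]
tcp_rot: [3.134, 1.438, 2.244]
ft_force: [-0.0, 0.0, -1.1]
opening: 0.563
```

```bash
cat >> h.py <<'E'
RQ=None
E
python3 - <<'E'
from h import *
st();g=gp();s,p,R=cur(); np.save('RQ.npy',R); print(p)
w=shot('wrist','w10.png')
plan([(g+[0,0,90],R,171,.3),(B((-64,0,212)),R,171,.3),(B((-64,18.5,212)),R,171,.3)],smax=55)
E
```

```text
t 12.5 tcp [ 541.3 -387.1  229.4] F [-0.   0.  -1.1] op 0.563 j [-0.72  0.76  1.57  0.03  0.95 -1.42]
grasp w [ 527.3 -369.4   59.9] box [   0.5 -490.2   59.9] roterr [-0.002 -0.002  0.   ]
[ 541.32313514 -387.07469101  229.41493007]
-> tcp [ 541.3 -387.1  319.4] n 2
-44.6, 0.0, -5.9, 0.000, -0.000, -0.000, 0.3
-44.6, 0.0, -5.9, 0.000, -0.000, -0.000, 0.3
-> tcp [504.8 106.  381.5] n 10
-0.8, 28.2, -41.1, 0.000, -0.000, -0.000, 0.3
-0.8, 28.2, -41.1, 0.000, -0.000, -0.000, 0.3
-0.8, 28.2, -41.1, 0.000, -0.000, -0.000, 0.3
-0.8, 28.2, -41.1, 0.000, -0.000, -0.000, 0.3
-0.8, 28.2, -41.1, 0.000, -0.000, -0.000, 0.3
-0.8, 28.2, -41.1, 0.000, -0.000, -0.000, 0.3
-0.8, 28.2, -41.1, 0.000, -0.000, -0.000, 0.3
-0.8, 28.2, -41.1, 0.000, -0.000, -0.000, 0.3
-0.8, 28.2, -41.1, 0.000, -0.000, -0.000, 0.3
-0.8, 28.2, -41.1, 0.000, -0.000, -0.000, 0.3
-> tcp [505.8 124.5 381.5] n 1
1.8, 12.4, -13.6, 0.000, -0.000, 0.000, 0.3
```

View pics/w10.png

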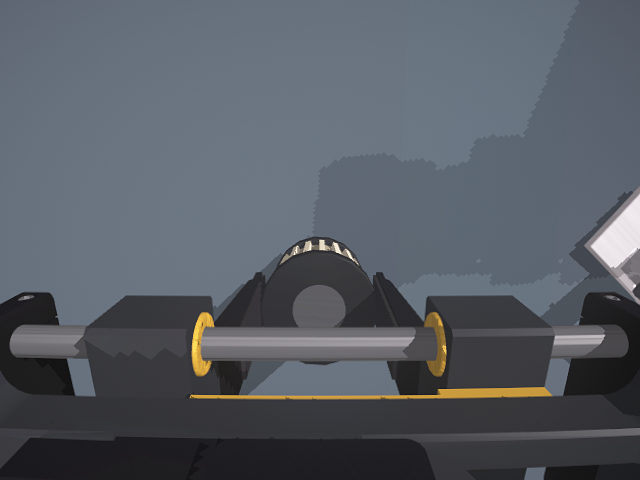

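>>> jog_arm(deltas=[-30, 0, -4, 0, 0, 0, 0.3, -50, 0, -6.5, 0, 0, 0, 0.3, -20, 28, -41, 0, 0, 0, 0.3, -1, 28, -41, 0, 0, 0, 0.3, -1, 28, -41, 0, 0, 0, 0.3, -1, 28, -41, 0, 0, 0, 0.3, -1, 28, -41, 0, 0, 0, 0.3, -1, 28, -41, 0, 0, 0, 0.3, -1, 28, -41, 0, 0, 0, 0.3, -1, 28, -41, 0, 0, 0, 0.3])

```text
t: 13.8
eef_pos: [512.0, 12.3, 384.5]
tcp_rot: [3.126, 1.438, 2.23]
ft_force: [-0.1, 0.9, -2.2]
opening: 0.563
```

Run:
```python
from h import *
st();g=gp();R=np.load('RQ.npy')
plan([(B((-64,18.5,205)),R,171,.3),(B((-64,18.5,110)),R,171,.3)],smax=55)
```

```text
t 13.8 tcp [512.   12.3 384.5] F [-0.1  0.9 -2.2] op 0.563 j [-0.12  0.37  1.84  0.11  1.03 -0.86]
grasp w [498.1  30.2 215. ] box [-51.3 -92.9 215. ] roterr [ 0.003 -0.002  0.002]
-> tcp [505.8 124.5 374.5] n 3
7.4, 21.7, -29.8, -0.002, -0.000, -0.001, 0.3
7.3, 21.8, -29.7, -0.002, -0.000, -0.001, 0.3
7.3, 21.9, -29.7, -0.002, -0.000, -0.001, 0.3
-> tcp [505.8 124.5 279.5] n 2
47.1, -0.0, 6.3, 0.000, 0.000, 0.000, 0.3
47.1, -0.0, 6.3, 0.000, 0.000, 0.000, 0.3
```

>>> jog_arm(deltas=[6, 22, -30, 0, 0, 0, 0.3, 6, 20, -27, 0, 0, 0, 0.3, 4, 8, -10, 0, 0, 0, 0.3, 0, 0, 0, 0, 0, 0, 0.3])

```text
t: 14.3
eef_pos: [507.0, 102.2, 378.3]
tcp_rot: [3.118, 1.439, 2.226]
ft_force: [-0.8, 0.1, -0.9]
opening: 0.561
```

Run:
```python
from h import *
st();g=gp();R=np.load('RQ.npy')
plan([(B((-64,18.5,g[2])),R,171,.3),(B((-64,18.5,110)),R,171,.3)],smax=35)
```

```text
t 14.3 tcp [507.  102.2 378.3] F [-0.8  0.1 -0.9] op 0.561 j [ 0.05  0.38  1.84  0.13  1.   -0.7 ]
grasp w [493.3 120.  208.7] box [-61.2  -3.4 208.7] roterr [-0.001 -0.003  0.002]
-> tcp [505.8 124.5 378.3] n 1
2.4, 13.0, -17.9, -0.001, 0.001, -0.002, 0.3
-> tcp [505.8 124.5 279.5] n 3
32.6, -0.0, 4.3, 0.000, 0.000, 0.000, 0.3
32.6, -0.0, 4.3, 0.000, 0.000, 0.000, 0.3
32.6, -0.0, 4.3, 0.000, 0.000, 0.000, 0.3
```

>>> jog_arm(deltas=[2, 13, -18, 0, 0, 0, 0.3, 25, 1, 2, 0, 0, 0, 0.3, 30, 0, 4, 0, 0, 0, 0.3, 25, 0, 3.5, 0, 0, 0, 0.3, 0, 0, 0, 0, 0, 0, 0.3])

```text
t: 14.92
eef_pos: [507.6, 121.3, 296.7]
tcp_rot: [3.11, 1.441, 2.214]
ft_force: [0.1, 0.0, -0.6]
opening: 0.561
```

Run:
```python
from h import *
st();g=gp();R=np.load('RQ.npy')
plan([(B((-64,18.5,105)),R,171,.3),(B((-64,18.5,80)),R,171,.3)],smax=35)
shot('wrist','w11.png')
```

```text
t 14.93 tcp [507.6 121.3 296.7] F [ 0.1  0.  -0.6] op 0.561 j [ 0.09  0.5   1.91  0.15  0.81 -0.69]
grasp w [494.3 139.  127.1] box [-61.3  15.6 127.1] roterr [ 0.003 -0.005  0.004]
-> tcp [505.8 124.5 274.5] n 1
22.5, 0.5, -0.7, -0.005, 0.003, -0.004, 0.3
-> tcp [505.8 124.5 249.5] n 1
24.8, -0.0, 3.3, 0.000, -0.000, 0.000, 0.3
```

View pics/w11.png

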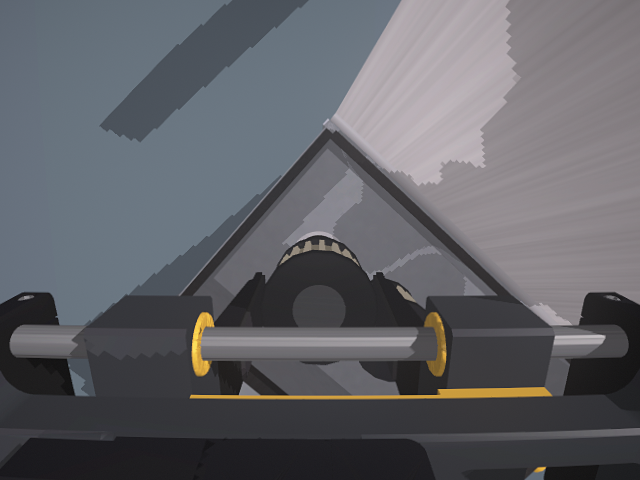

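>>> jog_arm(deltas=[15, 0.5, -1, -0.004, 0.003, -0.004, 0.3, 12, 0, 1, 0, 0, 0, 0.3, 10, 0, 1.3, 0, 0, 0, 0.3, 0, 0, 0, 0, 0, 0, 0.3])

```text
t: 15.48
eef_pos: [506.5, 124.1, 260.3]
tcp_rot: [3.108, 1.44, 2.216]
ft_force: [0.2, -0.8, -0.9]
opening: 0.557
```

Run:
```python
from h import *
st();g=gp();R=np.load('RQ.npy')
plan([(B((-63.5,18.4,80)),R,171,.3),(B((-63.5,18.4,72)),R,171,.3)],smax=35)
```

```text
t 15.47 tcp [506.5 124.1 260.3] F [ 0.2 -0.8 -0.9] op 0.557 j [ 0.1   0.55  1.94  0.17  0.72 -0.71]
grasp w [493.1 141.9  90.7] box [-62.6  18.4  90.7] roterr [-0.001 -0.004  0.004]
-> tcp [506.3 124.3 249.5] n 1
10.7, -0.1, 1.1, -0.001, 0.002, -0.004, 0.3
-> tcp [506.3 124.3 241.5] n 1
7.9, -0.0, 1.1, 0.000, 0.000, 0.000, 0.3
```

>>> jog_arm(deltas=[8, -0.5, 0.5, 0, 0.002, -0.004, 0.3, 7, -0.5, 0.5, 0, 0, 0, 0.3, 3, 0, 0.5, 0, 0, 0, 0.3, 0, 0, 0, 0, 0, 0, 0.3])

```text
t: 15.98
eef_pos: [505.2, 124.3, 241.4]
tcp_rot: [3.136, 1.439, 2.245]
ft_force: [-0.4, 0.2, -1.1]
opening: 0.564
```

Run:
```python
from h import *
st();g=gp();R=np.load('RQ.npy')
plan([(B((-63.5,18.4,72)),R,171,.3)],smax=35)
```

```text
t 15.97 tcp [505.2 124.3 241.4] F [-0.4  0.2 -1.1] op 0.564 j [ 0.1   0.59  1.96  0.18  0.68 -0.72]
grasp w [491.2 141.9  71.9] box [-64.6  18.3  71.9] roterr [-0.002 -0.003 -0.   ]
-> tcp [506.3 124.3 241.5] n 1
-0.2, 0.8, 0.6, -0.001, 0.000, 0.000, 0.3
```

Touching the floor; nudge 1 mm down and release, then rise.

>>> jog_arm(deltas=[1, 0.5, 0.5, 0, 0, 0, 0.3, 0, 0, 0, 0, 0, 0, 0.7, 0, 0, 0, 0, 0, 0, 0.7, 0, 0, 0, 0, 0, 0, 0.7, -25, 0, -3.3, 0, 0, 0, 0.7, -45, 0, -5.5, 0, 0, 0, 0.7, -45, 0, -6, 0, 0, 0, 0.6, -20, -20, 0, 0, 0, 0, 0.4])

```text
t: 16.98
eef_pos: [492.5, 109.4, 379.7]
tcp_rot: [-3.126, 1.437, 2.266]
ft_force: [0.3, -0.3, -0.2]
opening: 0.549
```

Run:
```python
from h import *
st();g=gp()
s,p,R=cur()
# stud: head direction in box: angle 0.617 -> head dir azimuth box 1.571-0.617 ; jaw perpendicular
for k in (0,1):
  T=ori(BOX[2]-0.617+k*np.pi,0,0); print(k,Ro.from_matrix(R.T@T).as_rotvec().round(2))
w=shot('wrist','w12.png')
c=shot('top','t12.png')
```

```text
t 16.98 tcp [492.5 109.4 379.7] F [ 0.3 -0.3 -0.2] op 0.549 j [ 0.07  0.36  1.87  0.13  1.   -0.69]
grasp w [477.9 127.  210.3] box [-77.    2.6 210.3] roterr [-0.002 -0.001 -0.003]
0 [ 1.35 -0.11  0.09]
1 [-1.78 -0.1  -0.12]
```

View pics/w12.png

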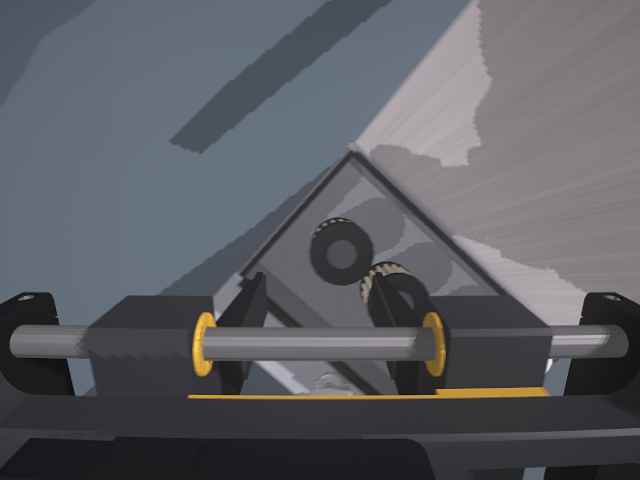

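```bash
cat >> h.py <<'E'
RS=ori(BOX[2]-0.617,0,0)
E
python3 - <<'E'
from h import *
plan([(B((0,-68,180)),RS,171,.35)],smax=40)
t=load('t12.png');crop(t,140,200,300,350,4,'t12c.png')
E
```

```text
-> tcp [550.7  52.1 351. ] n 8
2.2, 1.3, 10.5, 0.169, -0.014, 0.012, 0.35
2.4, 3.0, 10.1, 0.169, -0.014, 0.012, 0.35
2.5, 4.7, 9.4, 0.169, -0.014, 0.012, 0.35
2.7, 6.2, 8.5, 0.169, -0.014, 0.012, 0.35
2.9, 7.5, 7.3, 0.169, -0.014, 0.012, 0.35
3.1, 8.5, 5.9, 0.169, -0.014, 0.012, 0.35
3.3, 9.4, 4.3, 0.169, -0.014, 0.012, 0.35
3.4, 9.9, 2.7, 0.169, -0.014, 0.012, 0.35
```

View pics/t12c.png

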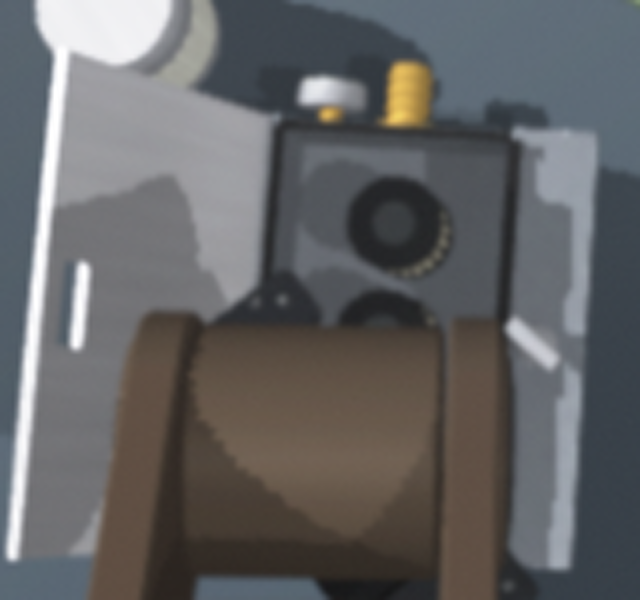

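The stud (508,325)–(555,362) in the crop confirms an angle of about 0.61. Move over it.

```bash
python3 -c "
from h import *
st();gp()"
```

```text
t 17.07 tcp [491.6 108.6 379.6] F [0.2 0.9 0.7] op 0.466 j [ 0.07  0.36  1.87  0.13  0.99 -0.69]
grasp w [477.  126.2 210.2] box [-77.9   1.7 210.2] roterr [-0.001 -0.001 -0.003]
```

>>> jog_arm(deltas=[2, 1, 10.5, 0.169, -0.014, 0.012, 0.35, 2, 3, 10, 0.169, -0.014, 0.012, 0.35, 2.5, 5, 9.5, 0.169, -0.014, 0.012, 0.35, 2.5, 6, 8.5, 0.169, -0.014, 0.012, 0.35, 3, 7.5, 7.5, 0.169, -0.014, 0.012, 0.35, 3, 8.5, 6, 0.169, -0.014, 0.012, 0.35, 3, 9.5, 4.5, 0.169, -0.014, 0.012, 0.35, 3.5, 10, 2.5, 0.169, -0.014, 0.012, 0.35])

```text
t: 18.08
eef_pos: [553.0, 50.6, 343.4]
tcp_rot: [0.008, 1.566, -2.283]
ft_force: [-0.4, 0.1, 0.3]
opening: 0.347
```

Run:
```python
from h import *
st();gp()
plan([(B((0,-68,165)),RS,171,.35)],smax=40)
shot('wrist','w13.png')
c=shot('top','t13.png'); crop(c,140,200,300,350,4,'t13c.png')
```

```text
t 18.07 tcp [553.   50.6 343.4] F [-0.4  0.1  0.3] op 0.347 j [-0.03  0.47  1.8  -0.    0.88  0.7 ]
grasp w [552.5  49.9 172.4] box [  1.8 -70.1 172.4] roterr [ 1.395 -0.117  0.09 ]
-> tcp [550.7  52.1 336. ] n 1
7.4, -2.7, 0.3, -0.046, 0.005, 0.000, 0.35
```

View pics/w13.png

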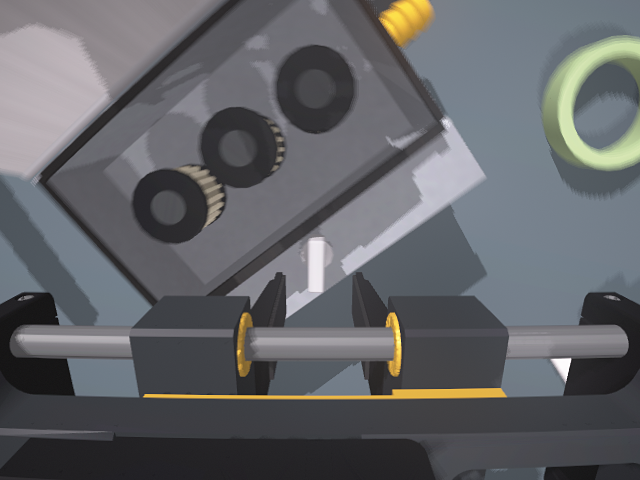

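View pics/t13c.png

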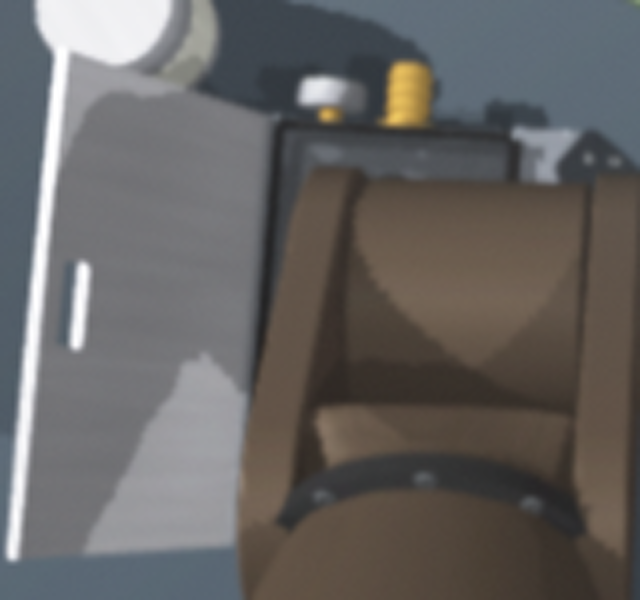

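Run:
```python
from h import *
w=load('w13.png')
for u in [(316,88),(239,147),(170,205)]: print(bx(unproj(w,u,72)[0]))
e=unproj(w,[(316,238),(316,291)],115); print([bx(x) for x in e],bx(e.mean(0)))
s,p,R=cur()
g=e.mean(0); print('stud in tool',R.T@(g-p))
crop(w,260,220,380,310,6,'w13c.png')
```

```text
[67.5 15.4 72. ]
[ 4.2 18.  72. ]
[-59.9  18.4  72. ]
[array([ 13.2, -54.5, 115. ]), array([ -7.6, -81. , 115. ])] [  2.8 -67.8 115. ]
stud in tool [228.18003843  -0.79751362  -2.76800536]
```

View pics/w13c.png

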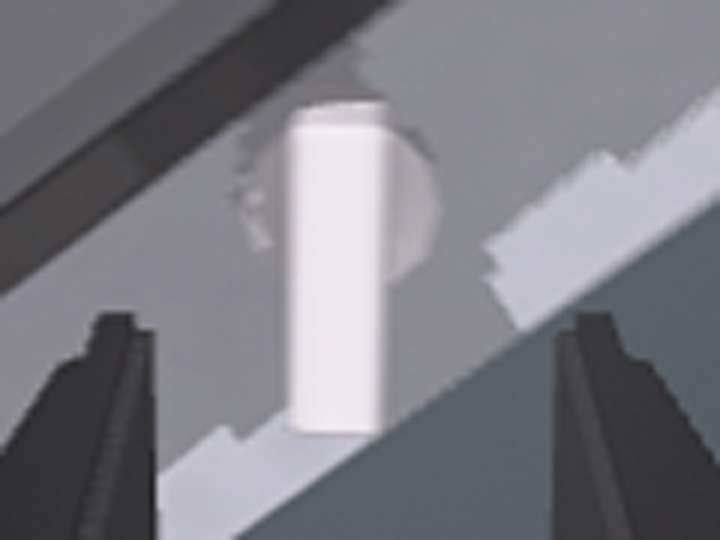

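Filters form a row in the wrist view; the stud (316,264) is aligned between the fingers. Descend onto it.

>>> jog_arm(deltas=[20, -0.5, -0.5, 0, 0, 0, 0.35, 20, -0.5, -0.5, 0, 0, 0, 0.35, 12, 0, 0, 0, 0, 0, 0.35, 0, 0, 0, 0, 0, 0, 0.35])

```text
t: 18.68
eef_pos: [552.6, 52.9, 288.1]
tcp_rot: [-0.621, 1.565, -2.894]
ft_force: [-0.2, -0.1, 0.7]
opening: 0.347
```

Run:
```python
from h import *
st();gp();s,p,R=cur();print(R.round(3).tolist())
w=shot('wrist','w14.png'); crop(w,240,220,400,340,4.5,'w14c.png')
```

```text
t 18.68 tcp [552.6  52.9 288.1] F [-0.2 -0.1  0.7] op 0.347 j [-0.02  0.54  1.85 -0.    0.76  0.68]
grasp w [551.6  52.7 117.1] box [  0.9 -67.4 117.1] roterr [ 1.377 -0.115  0.086]
[[-0.006, 0.764, -0.645], [-0.001, -0.645, -0.764], [-1.0, -0.003, 0.005]]
```

View pics/w14c.png

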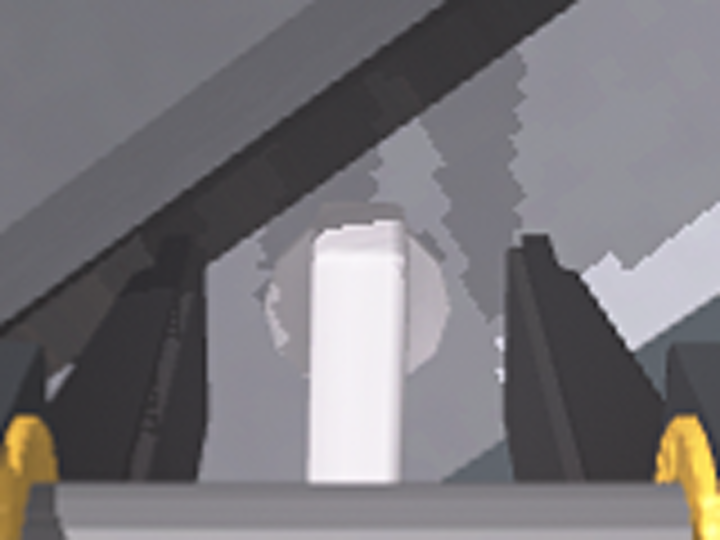

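>>> jog_arm(deltas=[5, 0, 0, 0, 0, 0, 0.35, 0, 0, 0, 0, 0, 0, 0, 0, 0, 0, 0, 0, 0, 0, 0, 0, 0, 0, 0, 0, 0, 0, 0, 0, 0, 0, 0, 0])

```text
t: 19.35
eef_pos: [552.6, 53.1, 284.9]
tcp_rot: [-0.569, 1.567, -2.84]
ft_force: [1.6, -0.8, -2.4]
opening: 0.101
```

Run:
```python
from h import *
st();gp();s,p,R=cur();a=np.arctan2(R[1,1],R[0,1])-BOX[2];print('jaw az box',a,'stud~',-a)
```

```text
t 19.35 tcp [552.6  53.1 284.9] F [ 1.6 -0.8 -2.4] op 0.101 j [-0.02  0.55  1.85 -0.    0.75  0.68]
grasp w [552.1  53.  113.9] box [  1.3 -67.1 113.9] roterr [ 1.376 -0.114  0.089]
jaw az box -0.6437584090483603 stud~ 0.6437584090483603
```

>>> jog_arm(deltas=[0, 0, 0, 0.1, 0, 0, 0, 0, 0, 0, 0.12, 0, 0, 0, 0, 0, 0, 0.12, 0, 0, 0, 0, 0, 0, 0.12, 0, 0, 0, 0, 0, 0, 0.12, 0, 0, 0, 0, 0, 0, 0.12, 0, 0, 0])

```text
t: 20.1
eef_pos: [553.0, 52.4, 284.9]
tcp_rot: [0.781, 1.567, -2.21]
ft_force: [0.7, -0.9, -0.8]
opening: 0.103
```

Run:
```python
from h import *
s=st();gp();s,p,R=cur();a=np.arctan2(R[1,1],R[0,1])-BOX[2];print('jaw az box',a,s['moment'],R[:,0])
```

```text
t 20.1 tcp [553.   52.4 284.9] F [ 0.7 -0.9 -0.8] op 0.103 j [-0.02  0.55  1.85 -0.    0.75  1.4 ]
grasp w [552.6  52.  113.9] box [  1.9 -68.  113.9] roterr [ 2.095 -0.086  0.14 ]
jaw az box -1.3639749033300397 [-0.1207994   0.03654115  0.02371659] [-0.00200137 -0.00268975 -0.99999438]
```

>>> jog_arm(deltas=[0, 0, 0, 0.1, 0, 0, 0, 0, 0, 0, 0.08, 0, 0, 0, 0, 0, 0, 0, 0, 0, 0])

```text
t: 20.48
eef_pos: [553.0, 52.2, 284.9]
tcp_rot: [1.025, 1.567, -2.153]
ft_force: [-0.9, 0.8, -0.9]
opening: 0.101
```

Run:
```python
from h import *
s=st();s,p,R=cur();a=np.arctan2(R[1,1],R[0,1])-BOX[2];print('jaw az box',a,s['moment'])
```

```text
t 20.48 tcp [553.   52.2 284.9] F [-0.9  0.8 -0.9] op 0.101 j [-0.02  0.55  1.85 -0.    0.75  1.59]
jaw az box -1.5499076481496474 [ 0.22491882  0.09117021 -0.03882138]
```

>>> jog_arm(deltas=[0, 0, 0, 0.02, 0, 0, 0, 0, 0, 0, 0, 0, 0, 0.3, 0, 0, 0, 0, 0, 0, 0.3, -10, 0, 0, 0, 0, 0, 0.3, -30, 0, 0, 0, 0, 0, 0.3, -30, 0, 0, 0, 0, 0, 0.3])

```text
t: 21.22
eef_pos: [553.2, 52.3, 356.4]
tcp_rot: [0.636, 1.565, -2.558]
ft_force: [0.9, 0.4, 0.1]
opening: 0.298
```

Run:
```python
from h import *
s=st();gp()
w=shot('wrist','w15.png')
```

```text
t 21.23 tcp [553.2  52.3 356.4] F [0.9 0.4 0.1] op 0.298 j [-0.02  0.45  1.78 -0.    0.91  1.6 ]
grasp w [552.4  51.8 185.4] box [  1.6 -68.2 185.4] roterr [ 2.298 -0.076  0.151]
```

View pics/w15.png

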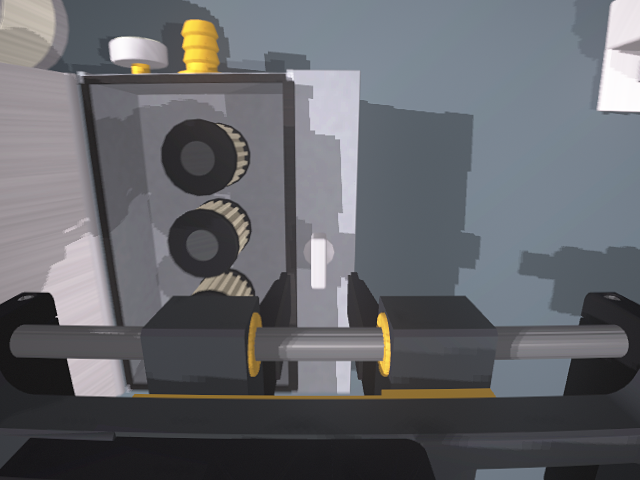

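Stud now parallel to the box's long edge; three filters in a row. Next: go up and over behind the cover.

```bash
cat >> h.py <<'E'
RC=ori(BOX[2],0,0)
def tip():
    s,p,R=cur(); print('tip box',bx(p+R[:,0]*190),'roterr',Ro.from_matrix(R.T@RC).as_rotvec().round(3))
E
python3 - <<'E'
from h import *
plan([(B((0,-20,310)),RC,190,0),(B((0,195,310)),RC,190,0)],smax=50)
E
```

```text
-> tcp [553.5 100.  500. ] n 9
-15.5, -5.2, 0.3, -0.174, 0.000, -0.000, 0
-15.5, -5.2, -0.6, -0.174, 0.000, -0.000, 0
-15.5, -5.0, -1.5, -0.174, 0.000, -0.000, 0
-15.5, -4.7, -2.4, -0.174, 0.000, -0.000, 0
-15.5, -4.2, -3.2, -0.174, 0.000, -0.000, 0
-15.5, -3.6, -3.8, -0.174, 0.000, -0.000, 0
-15.5, -2.9, -4.4, -0.174, 0.000, -0.000, 0
-15.5, -2.1, -4.9, -0.174, 0.000, -0.000, 0
-15.5, -1.2, -5.1, -0.174, 0.000, -0.000, 0
-> tcp [565.7 314.7 500. ] n 5
-0.0, -0.0, -43.0, 0.000, -0.000, 0.000, 0
-0.0, -0.0, -43.0, 0.000, -0.000, 0.000, 0
-0.0, -0.0, -43.0, 0.000, -0.000, 0.000, 0
-0.0, -0.0, -43.0, 0.000, -0.000, 0.000, 0
-0.0, -0.0, -43.0, 0.000, -0.000, 0.000, 0
```

>>> jog_arm(deltas=[-25, 0, 0, -0.1, 0, 0, 0.2, -25, -5, 0, -0.174, 0, 0, 0, -25, -5, -1, -0.174, 0, 0, 0, -20, -5, -2, -0.174, 0, 0, 0, -20, -4, -3, -0.174, 0, 0, 0, -15, -4, -4, -0.174, 0, 0, 0, -10, -3, -4, -0.174, 0, 0, 0, -5, -2, -5, -0.174, 0, 0, 0, 0, -1, -5, -0.174, 0, 0, 0, 0, 0, 0, -0.1, 0, 0, 0])

```text
t: 22.52
eef_pos: [550.9, 95.7, 518.2]
tcp_rot: [1.237, 1.56, -0.31]
ft_force: [0.0, 0.2, 1.1]
opening: 0.006
```

Run:
```python
from h import *
st();tip()
plan([(B((0,195,305)),RC,190,0),(B((0,195,225)),RC,190,0)],smax=48)
```

```text
t 22.52 tcp [550.9  95.7 518.2] F [0.  0.2 1.1] op 0.006 j [ 0.05  0.3   1.56 -0.    1.27  0.03]
tip box [ -0.4 -24.9 328.2] roterr [ 0.08   0.003 -0.01 ]
-> tcp [565.7 314.7 495. ] n 5
4.5, 3.9, -43.7, 0.016, 0.001, -0.002, 0
4.6, 3.2, -43.8, 0.016, 0.001, -0.002, 0
4.6, 2.6, -43.8, 0.016, 0.001, -0.002, 0
4.6, 1.9, -43.9, 0.016, 0.001, -0.002, 0
4.6, 1.2, -43.9, 0.016, 0.001, -0.002, 0
-> tcp [565.7 314.7 415. ] n 2
40.0, -0.0, -0.0, -0.000, -0.000, -0.000, 0
40.0, -0.0, -0.0, -0.000, -0.000, -0.000, 0
```

>>> jog_arm(deltas=[2, 4, -44, 0.016, 0, 0, 0, 4, 3, -44, 0.016, 0, 0, 0, 4, 3, -44, 0.016, 0, 0, 0, 4, 2, -44, 0.016, 0, 0, 0, 4, 1, -44, 0.016, 0, 0, 0, 0, 0, 0, 0, 0, 0, 0])

```text
t: 23.28
eef_pos: [564.9, 321.6, 503.1]
tcp_rot: [1.456, 1.556, -0.173]
ft_force: [1.0, -0.8, 0.4]
opening: 0.001
```

Run:
```python
from h import *
st();tip()
plan([(B((0,190,222)),RC,190,0)],smax=30)
c=shot('side','s16.png')
```

```text
t 23.27 tcp [564.9 321.6 503.1] F [ 1.  -0.8  0.4] op 0.001 j [ 0.42  0.45  1.36 -0.01  1.32  0.48]
tip box [  1.6 201.5 313.1] roterr [-0.001  0.002 -0.015]
-> tcp [565.4 309.7 412. ] n 4
22.8, -0.0, 2.9, -0.000, 0.000, -0.004, 0
22.8, 0.0, 2.9, -0.000, 0.000, -0.004, 0
22.8, 0.1, 2.9, -0.000, 0.000, -0.004, 0
22.8, 0.2, 3.0, -0.000, 0.000, -0.004, 0
```

View pics/s16.png

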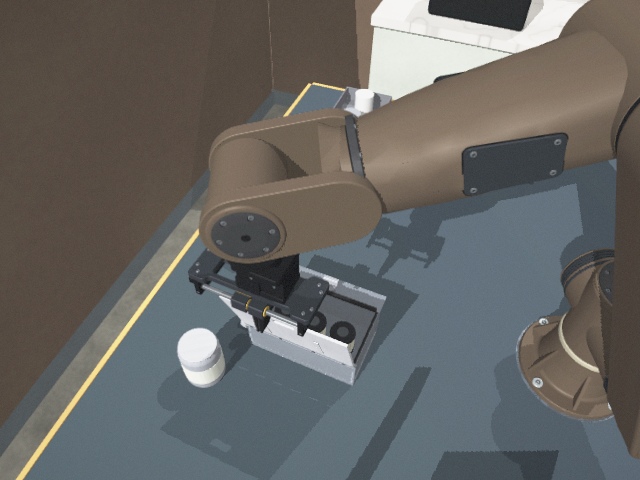

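>>> jog_arm(deltas=[25, 0, 2, 0, 0, -0.004, 0, 28, 0, 2, 0, 0, -0.004, 0, 25, 0, 2, 0, 0, -0.004, 0, 3, 0, 0, 0, 0, 0, 0, 0, 0, 0, 0, 0, 0, 0])

```text
t: 23.95
eef_pos: [565.6, 309.4, 424.9]
tcp_rot: [1.493, 1.563, -0.139]
ft_force: [-0.7, -1.0, 0.1]
opening: 0.005
```

Run:
```python
from h import *
st();tip()
plan([(B((0,172,222)),RC,190,0),(B((0,105,228)),RC,190,0)],smax=20)
c=shot('side','s17.png');crop(c,150,180,420,400,2.6,'s17c.png')
```

```text
t 23.95 tcp [565.6 309.4 424.9] F [-0.7 -1.   0.1] op 0.005 j [ 0.4   0.5   1.48 -0.    1.15  0.46]
tip box [  1.6 189.6 234.9] roterr [-0.004  0.001 -0.007]
-> tcp [564.4 291.7 412. ] n 2
6.5, -0.1, 8.8, -0.002, 0.000, -0.004, 0
6.5, -0.1, 8.8, -0.002, 0.000, -0.004, 0
-> tcp [560.6 224.8 418. ] n 4
-1.5, 0.0, 16.8, -0.000, 0.000, 0.000, 0
-1.5, 0.0, 16.8, -0.000, 0.000, 0.000, 0
-1.5, 0.0, 16.8, -0.000, 0.000, 0.000, 0
-1.5, 0.0, 16.8, -0.000, 0.000, 0.000, 0
```

View pics/s17c.png

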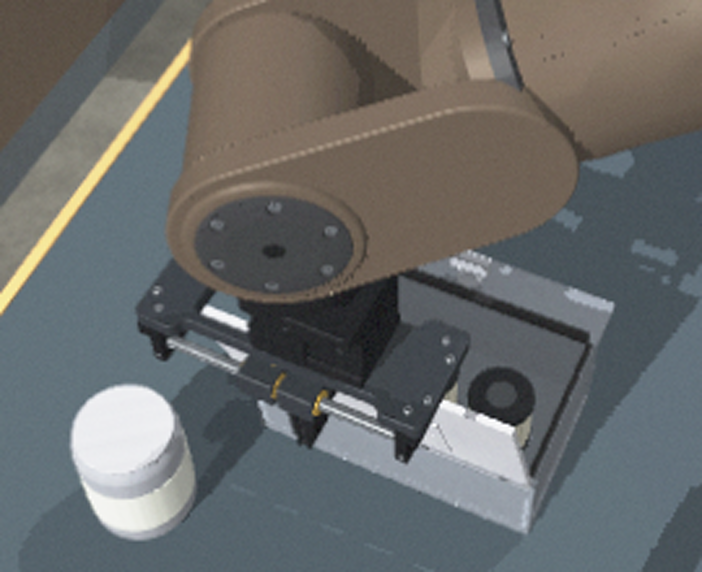

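Fingers are behind the cover, clear of the tin. Push it forward.

>>> jog_arm(deltas=[6, -1, 10, 0, 0, -0.004, 0, 4, 0, 15, 0, 0, 0, 0, 0, 0, 17, 0, 0, 0, 0, 0, 0, 17, 0, 0, 0, 0, -1, 0, 17, 0, 0, 0, 0, 0, 0, 12, 0, 0, 0, 0])

```text
t: 24.75
eef_pos: [558.6, 215.7, 418.3]
tcp_rot: [1.874, 1.563, 0.243]
ft_force: [0.7, 3.3, -0.5]
opening: 0.003
```

Run:
```python
from h import *
st();tip()
c=shot('side','s18.png');crop(c,150,180,420,400,2.6,'s18c.png')
```

```text
t 24.75 tcp [558.6 215.7 418.3] F [ 0.7  3.3 -0.5] op 0.003 j [ 0.26  0.44  1.61 -0.    1.08  0.32]
tip box [1.000e-01 9.630e+01 2.283e+02] roterr [-0.004 -0.002 -0.008]
```

View pics/s18c.png

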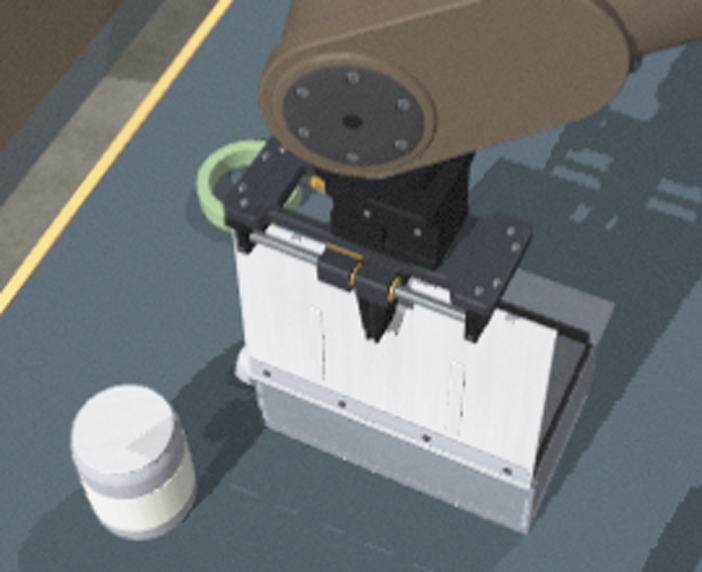

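```bash
cat > arc.py <<'E'
from h import *
import sys
def tc(th,r=140): return np.array([0,90-r*np.cos(th)+5*np.sin(th)+10,89+r*np.sin(th)+5*np.cos(th)])
if __name__=='__main__':
    st();tip()
    ths=[float(x) for x in sys.argv[1:]]
    plan([(B(tc(t)),RC,190,0) for t in ths],smax=30)
    print([tc(t).round(1) for t in ths])
E
python3 arc.py 1.38 1.26 1.14 1.02 0.9 0.78 .66
```

```text
t 24.8 tcp [558.6 214.8 418.2] F [ 0.4 -1.6  0.9] op 0.005 j [ 0.26  0.44  1.61 -0.    1.08  0.32]
tip box [  0.   95.2 228.2] roterr [-0.004 -0.002 -0.008]
-> tcp [559.  198.2 417.4] n 1
0.8, 1.5, 16.5, -0.004, -0.002, -0.008, 0
-> tcp [558.1 181.8 413.8] n 1
3.6, -0.0, 16.4, 0.000, 0.000, 0.000, 0
-> tcp [557.2 166.  408.3] n 1
5.5, -0.0, 15.9, 0.000, 0.000, -0.000, 0
-> tcp [556.4 150.9 400.9] n 1
7.4, 0.0, 15.1, 0.000, 0.000, -0.000, 0
-> tcp [555.6 136.9 391.8] n 1
9.1, -0.0, 14.1, 0.000, 0.000, -0.000, 0
-> tcp [554.8 124.  381. ] n 1
10.8, 0.0, 12.9, 0.000, 0.000, -0.000, 0
-> tcp [554.2 112.5 368.8] n 1
12.2, 0.0, 11.5, 0.000, 0.000, -0.000, 0
[array([  0. ,  78.4, 227.4]), array([  0. ,  61.9, 223.8]), array([  0. ,  46.1, 218.3]), array([  0. ,  31. , 210.9]), array([  0. ,  16.9, 201.8]), array([  0.,   4., 191.]), array([  0. ,  -7.5, 178.8])]
```

>>> jog_arm(deltas=[1, 1, 16.5, -0.004, -0.002, -0.008, 0, 3.5, 0, 16.5, 0, 0, 0, 0, 5.5, 0, 16, 0, 0, 0, 0, 7.5, 0, 15, 0, 0, 0, 0, 9, 0, 14, 0, 0, 0, 0, 10.5, 0, 13, 0, 0, 0, 0])

```text
t: 25.55
eef_pos: [553.8, 118.1, 378.3]
tcp_rot: [-1.247, 1.569, -2.874]
ft_force: [0.4, 2.2, 0.3]
opening: 0.004
```

```bash
python3 arc.py .66 .54 .42 .3 .2 .1
python3 - <<'E'
from h import *
c=shot('side','s19.png');crop(c,150,180,420,400,2.6,'s19c.png')
E
```

```text
t 25.55 tcp [553.8 118.1 378.3] F [0.4 2.2 0.3] op 0.004 j [ 0.09  0.44  1.74 -0.    0.97  0.15]
tip box [ -1.   -2.1 188.3] roterr [0.    0.001 0.002]
-> tcp [554.2 112.5 368.8] n 1
9.5, 0.7, 5.6, 0.000, 0.001, 0.002, 0
-> tcp [553.6 102.5 355.3] n 1
13.5, 0.0, 10.0, 0.000, 0.000, -0.000, 0
-> tcp [553.1  94.2 340.7] n 1
14.6, -0.0, 8.3, 0.000, 0.000, 0.000, 0
-> tcp [552.8  87.8 325.1] n 1
15.5, 0.0, 6.5, 0.000, 0.000, 0.000, 0
-> tcp [552.5  83.8 311.7] n 1
13.4, 0.0, 3.9, 0.000, 0.000, 0.000, 0
-> tcp [552.4  81.3 298. ] n 1
13.8, -0.0, 2.6, 0.000, 0.000, 0.000, 0
[array([  0. ,  -7.5, 178.8]), array([  0. , -17.5, 165.3]), array([  0. , -25.8, 150.7]), array([  0. , -32.3, 135.1]), array([  0. , -36.2, 121.7]), array([  0. , -38.8, 108. ])]
```

View pics/s19c.png

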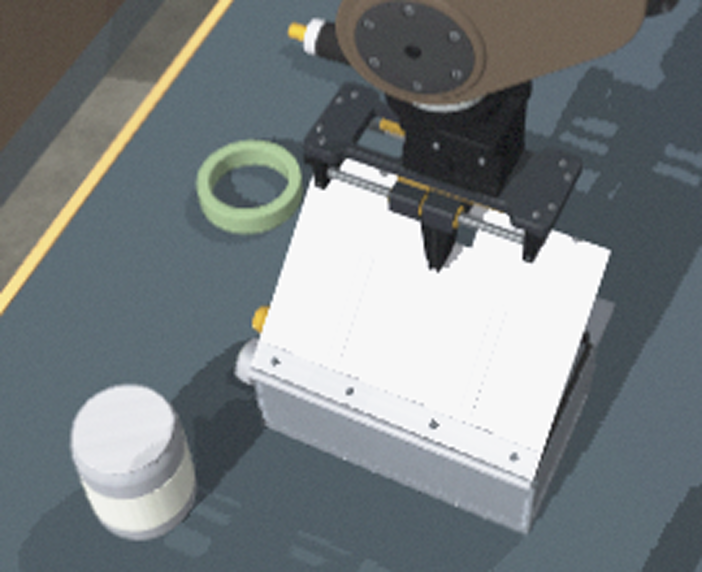

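>>> jog_arm(deltas=[9.5, 0.5, 6, 0, 0, 0.002, 0, 13.5, 0, 10, 0, 0, 0, 0, 14.5, 0, 8, 0, 0, 0, 0, 13, 0, 5.5, 0, 0, 0, 0, 0, 0, 0, 0, 0, 0, 0])

```text
t: 26.22
eef_pos: [552.2, 85.1, 321.9]
tcp_rot: [-1.014, 1.567, -2.642]
ft_force: [-0.4, -0.6, -0.9]
opening: 0.003
```

```bash
python3 arc.py .2 .1 .05 0
python3 - <<'E'
from h import *
c=shot('side','s20.png');crop(c,150,180,420,400,2.6,'s20c.png')
E
```

```text
t 26.23 tcp [552.2  85.1 321.9] F [-0.4 -0.6 -0.9] op 0.003 j [ 0.03  0.5   1.81 -0.    0.84  0.09]
tip box [ -1.  -35.4 131.9] roterr [-0.     0.002  0.003]
-> tcp [552.5  83.8 311.7] n 1
10.2, 0.4, 1.2, -0.000, 0.002, 0.003, 0
-> tcp [552.4  81.3 298. ] n 1
13.8, -0.0, 2.6, 0.000, 0.000, -0.000, 0
-> tcp [552.4  80.5 291. ] n 1
7.0, -0.0, 0.8, 0.000, 0.000, -0.000, 0
-> tcp [552.3  80.1 284. ] n 1
7.0, 0.0, 0.4, 0.000, 0.000, 0.000, 0
[array([  0. , -36.2, 121.7]), array([  0. , -38.8, 108. ]), array([  0. , -39.6, 101. ]), array([  0., -40.,  94.])]
```

View pics/s20c.png

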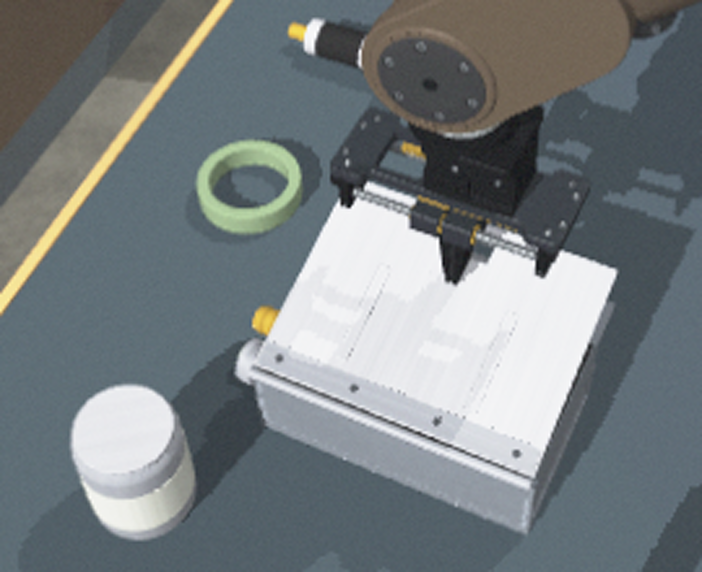

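>>> jog_arm(deltas=[8, 0.5, 1.5, 0, 0, 0.003, 0, 8, 0.5, 1.5, 0, 0, 0, 0, 6, 0, 1, 0, 0, 0, 0, 0, 0, 0, 0, 0, 0, 0])

```text
t: 26.78
eef_pos: [553.3, 81.4, 299.6]
tcp_rot: [0.806, 1.568, -0.82]
ft_force: [-0.6, -0.5, 1.1]
opening: 0.005
```

```bash
python3 arc.py .05 0
python3 - <<'E'
from h import *
c=shot('side','s21.png');crop(c,150,180,420,400,2.6,'s21c.png')
E
```

```text
t 26.77 tcp [553.3  81.4 299.6] F [-0.6 -0.5  1.1] op 0.005 j [ 0.03  0.53  1.83 -0.    0.78  0.09]
tip box [  1.2 -39.  109.6] roterr [ 0.001  0.002 -0.002]
-> tcp [552.4  80.5 291. ] n 1
8.6, -0.9, 0.9, 0.001, 0.002, -0.002, 0
-> tcp [552.3  80.1 284. ] n 1
7.0, 0.0, 0.4, -0.000, -0.000, -0.000, 0
[array([  0. , -39.6, 101. ]), array([  0., -40.,  94.])]
```

View pics/s21c.png

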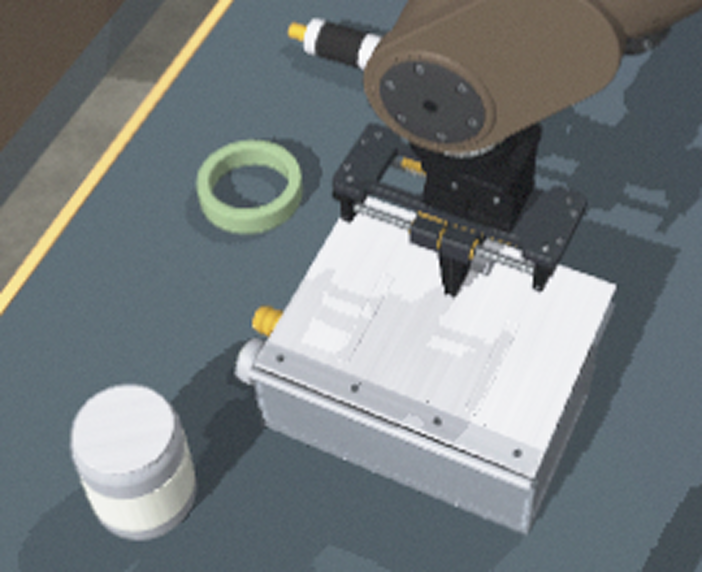

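>>> jog_arm(deltas=[6, -0.5, 0.5, 0, 0, 0, 0, 6, 0, 0, 0, 0, 0, 0, 2, 0, 0, 0, 0, 0, 0])

```text
t: 27.2
eef_pos: [552.9, 80.9, 285.9]
tcp_rot: [1.095, 1.566, -0.531]
ft_force: [-3.0, -1.9, 9.6]
opening: 0.004
```

```bash
python3 arc.py 0
```

```text
t 27.2 tcp [552.9  80.9 285.9] F [-3.  -1.9  9.6] op 0.004 j [ 0.03  0.55  1.84 -0.    0.75  0.09]
tip box [  1.3 -39.5  95.9] roterr [ 0.001  0.002 -0.004]
-> tcp [552.3  80.1 284. ] n 1
1.9, -0.5, 0.8, 0.001, 0.002, -0.004, 0
[array([  0., -40.,  94.])]
```

>>> jog_arm(deltas=[2.5, 0, 0, 0, 0, 0, 0, 2, 0, 0, 0, 0, 0, 0])

```text
t: 27.45
eef_pos: [552.7, 80.8, 284.2]
tcp_rot: [1.188, 1.565, -0.438]
ft_force: [-12.5, -0.4, 39.6]
opening: 0.008
```

```bash
python3 arc.py 0
```

```text
t 27.45 tcp [552.7  80.8 284.2] F [-12.5  -0.4  39.6] op 0.008 j [ 0.03  0.55  1.84 -0.    0.74  0.09]
tip box [  1.3 -39.6  94.2] roterr [ 0.001  0.002 -0.005]
-> tcp [552.3  80.1 284. ] n 1
0.2, -0.3, 0.8, 0.001, 0.002, -0.005, 0
[array([  0., -40.,  94.])]
```

>>> jog_arm(deltas=[1, 0, 0, 0, 0, 0, 0])

```text
t: 27.58
eef_pos: [552.5, 80.8, 284.4]
tcp_rot: [1.233, 1.564, -0.394]
ft_force: [-2.3, -0.7, 8.9]
opening: 0.002
```

>>> jog_arm(deltas=[1, 0, 0, 0, 0, 0, 0])

```text
t: 27.7
eef_pos: [552.3, 80.8, 284.3]
tcp_rot: [1.27, 1.564, -0.356]
ft_force: [-4.5, -0.7, 11.8]
opening: 0.003
```

```bash
python3 arc.py 0
```

```text
t 27.7 tcp [552.3  80.8 284.3] F [-4.5 -0.7 11.8] op 0.003 j [ 0.03  0.55  1.85 -0.    0.74  0.09]
tip box [  1.3 -39.6  94.3] roterr [ 0.001  0.002 -0.007]
-> tcp [552.3  80.1 284. ] n 1
0.3, 0.0, 0.8, 0.001, 0.002, -0.007, 0
[array([  0., -40.,  94.])]
```

>>> jog_arm(deltas=[1.5, 0, 0, 0, 0, 0, 0])

```text
t: 27.82
eef_pos: [552.2, 80.8, 284.3]
tcp_rot: [1.3, 1.563, -0.326]
ft_force: [-8.3, -1.5, 25.0]
opening: 0.005
```

>>> jog_arm(deltas=[1.5, 0, 0, 0, 0, 0, 0])

```text
t: 27.95
eef_pos: [552.0, 80.9, 284.3]
tcp_rot: [1.328, 1.562, -0.298]
ft_force: [-6.8, -0.3, 22.1]
opening: 0.005
```

>>> jog_arm(deltas=[1.5, 0, 0, 0, 0, 0, 0])

```text
t: 28.08
eef_pos: [551.9, 80.9, 284.3]
tcp_rot: [1.356, 1.561, -0.269]
ft_force: [-6.1, -1.7, 21.2]
opening: 0.003
```

```bash
python3 arc.py 0
python3 - <<'E'
from h import *
st()
c=shot('side','s22.png');crop(c,150,180,420,400,2.6,'s22c.png')
st(); shot('top','t22.png'); st(); shot('wrist','w22.png'); st();tip()
E
```

```text
t 28.07 tcp [551.9  80.9 284.3] F [-6.1 -1.7 21.2] op 0.003 j [ 0.03  0.55  1.85 -0.    0.74  0.09]
tip box [  1.3 -39.6  94.3] roterr [ 0.002  0.002 -0.01 ]
-> tcp [552.3  80.1 284. ] n 1
0.3, 0.5, 0.8, 0.002, 0.002, -0.010, 0
[array([  0., -40.,  94.])]
t 28.07 tcp [551.9  80.9 284.3] F [-6.1 -1.7 21.2] op 0.003 j [ 0.03  0.55  1.85 -0.    0.74  0.09]
t 28.12 tcp [551.8  80.9 284.3] F [-6.  -1.1 20.7] op 0.002 j [ 0.03  0.55  1.85 -0.    0.74  0.09]
t 28.18 tcp [551.8  80.9 284.3] F [-7.1 -0.6 20.2] op 0.006 j [ 0.03  0.55  1.85 -0.    0.74  0.09]
t 28.23 tcp [551.8  80.9 284.3] F [-7.3 -1.  21.5] op 0.008 j [ 0.03  0.55  1.85 -0.    0.74  0.09]
tip box [  1.3 -39.6  94.3] roterr [ 0.002  0.002 -0.01 ]
```

View pics/s22c.png

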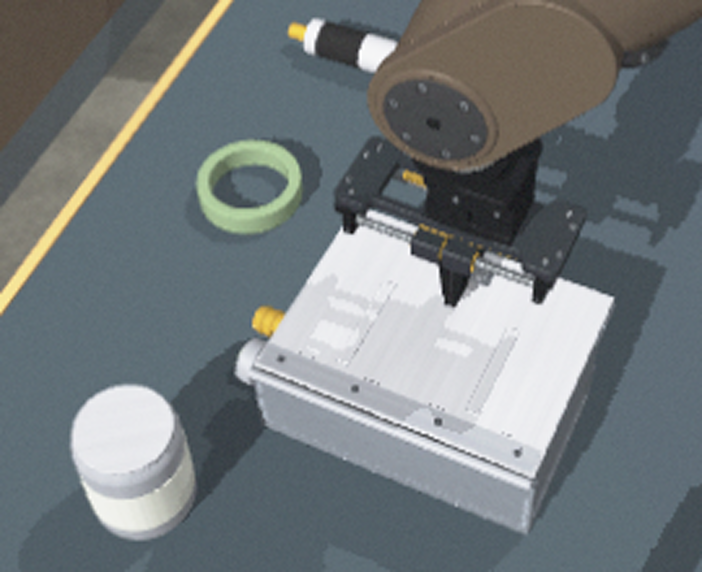

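View pics/w22.png

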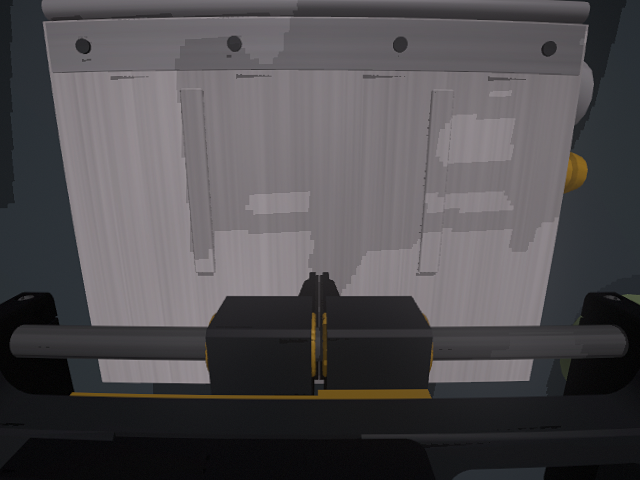

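View pics/t22.png

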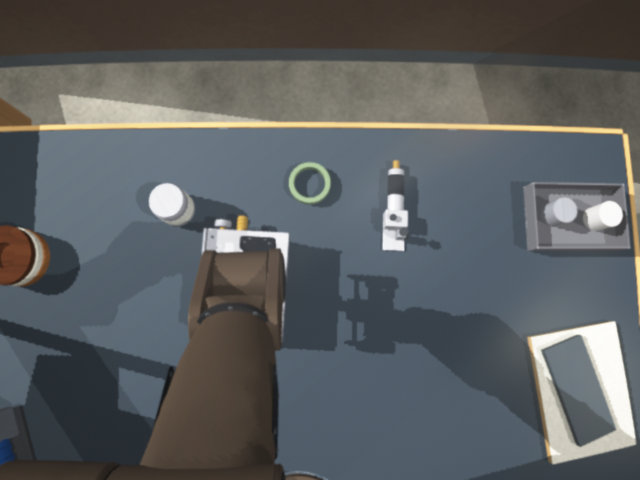

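Steady at 21 N; the tip height of 94.3 mm matches the closed cover's outer face (94 mm) and did not move between 21 and 40 N. That means it is bottomed. Bystanders are unmoved. Handing in.

Run:
```python
from h import *
print(env.job_done()); st(); tip()
```

```text
the job is handed in; nothing more can be done
None
the job is handed in; nothing more can be done
```

The filter box is refitted, and I handed the job in at about 28 s with the arm still pressing the cover shut at about 21 N. No state could be read after hand-in.

- **Filters:** the two loose elements stand upright over outlet1 and outlet0. The top camera put the outlet1 element at x −0.8, y 18.7 mm in the box frame. The wrist camera showed all three in a row about 64 mm apart. It also placed all three about 4 mm towards +x, which disagrees with the top camera. filter_c reads 2 to 3 mm off the other two in y, but I did not touch it.
- **Stud:** I turned it from about 0.65 to about 1.57 rad. The gripper angle read 1.55 before a last small nudge, and the picture afterwards showed the head parallel to the box's long edge. The cover passed over it without jamming.
- **Cover:** before placing the filters I pushed the cover back to its open stop to make room for the gripper. I then swung it shut and pressed it home. The fingertips stopped at 94.3 mm against the 94 mm expected for a shut cover, and that height changed by only 0.1 mm between 21 and 40 N, so I judge it bottomed. I had no direct reading of the cover angle.
- **Force:** while pressing the cover home, the wrist force peaked at 39.6 N for an instant, through the fingertips, before I eased it to 21 N. That is just under the 40 N limit.
- **Bystanders:** the trimmer, tape roll and tin are where they were in the last top picture.

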